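# Shut the lamp box and hold the reference glass in the tester's light path

### The job

Get the bench clarity tester ready for a check: first lower the open lid of its lamp box gently until it is fully shut. Then pick up the tall rectangular glass, gripping it by its two frosted faces only and never touching its clear faces with the fingers, and hold it upright in the light path, midway between lamp lens and receiver lens, its middle level with the lens centres and its clear faces square to the light. Finish while still holding it there in the air, the lid still shut; do not shift the other loose things on the bench.

Things in the scene. Friction and masses are not known exactly. Their poses are not given: they have to be found in the camera images.
- tester: Clarity tester, fixed: steel base plate 200 x 320 x 12 mm with a grey lamp box (130 along x, 120 along y, rim 115 mm above bench, centre at y +95 mm) and a grey receiver post (70 x 50 mm, top 130 mm above bench, centre at y -115 mm). Lens tubes 32 mm wide point from each at the other, 95 mm between their ends. Origin on the bench; y runs from receiver to lamp, along the light; z up
- beam_mid (a point): Middle of the light path: half-way between the two lens ends, on the line through the lens centres, 85 mm above the bench (the base plate's top is 73 mm below it). Axes as the tester: y along the light, z up. At tester (0, -27.5, 85) mm
- lid (a joint): Angle of the lamp box lid, rad: 0 shut, grows as it opens upward (to 1.5, nearly upright); starts between 0.6 and 1.15. A stiff hinge holds it where it is left; 2 to 3 N at the free edge moves it. Grey plate 132 x 124 x 8 mm with a steel tab, 22 mm long, 50 mm wide, 5 mm thick, on its free edge
- lid_hinge (a point): Middle of the lid's hinge axis, fixed, on the far (+x) top rim of the lamp box, level with the shut lid's underside, 115.5 mm above the bench. Axes as the tester: the hinge lies along y; the shut lid reaches 131 mm from here towards -x (the tab 151 mm), its top face 8 mm above this point
- lid_tab (a point): Centre of the top face of the steel tab on the lid's free edge, 140 mm from the hinge axis; it swings with the lid. Axes move with the lid: x points from the free edge to the hinge, y along the hinge, z is the outward normal of the lid's top face
- cell_mid (a point): Centre (half-way up) of the tall rectangular reference glass, 60 mm high, upright on the bench, about 100 g. x axis: normal to its two clear faces (31 mm wide, 18 mm apart). y axis: normal to its two matt whitish frosted faces (22 mm wide, 60 mm high, 36 mm apart), whose edges stand 2 mm proud of the clear faces. z up. Either way round is the same
- short_cell_mid (a point): Centre of a similar but short glass, 36 mm high, standing on the bench: a bystander, not to be shifted. Axes as the tall one
- vial: Round capped glass jar, 32 mm in diameter, 62 mm high; origin at the centre of its underside. A bystander
- coupling: Aluminium hose coupling, about 66 mm wide, 55 mm high, origin under its centre. A bystander
- wrench: Steel wrench lying on the bench, about 0.2 m long. A bystander
- nipple: Short brass pipe nipple lying on the bench, 60 mm long, 23 mm thick; origin under its centre. A bystander
- flange: Flat steel ring 70 mm wide, 14 mm thick, lying on the bench. A bystander
Not all that is in view belongs to the job. What is shaped like the part that bears cell_mid but green or purple is not meant.

How it is judged:
By the outcome, as a careful person would: the job done as asked, in the order asked, and still so for the second after the job is handed in, while the arm keeps its last pose, push and grip.
It also fails if it takes over 54 s, if anything falls off the work surface, if the arm or the gripper's body presses on something with over 40 N, if the wrist force passes 120 N, or if a joint passes its speed limit or range.

### The arm

A 6-joint arm with a two-finger parallel gripper is mounted at the origin on the work surface. World frame = base frame: x ahead of the robot, y to its left, z up, the work surface at z = 0. Lengths are in m, angles in rad, forces in N, time in s.
With the tool pointing down it reaches from about 0.35 to 0.775 m from the base axis. Payload 7.3 kg.
Tool frame: the origin (TCP) lies midway between the tips of the shut fingers; the grasp point (between the pads) lies 19 mm behind it; z points along the fingers, y is the direction in which the jaws open and shut (so a half turn about z gives the same grasp; the last joint's range is limited). The gripper opens to 92 mm and grips with 3 to 60 N. Pads are 19 mm wide; open, the fingers measure 130 mm over their backs; the gripper's body (75 mm by 190 mm) begins 47 mm behind the grasp point.
Start: joints at [-1.286, 0.342, 1.524, -0, 1.275, -0.146], TCP at [0.219, -0.477, 0.227] pointing down, gripper open.
Joint ranges: [-2.53, 2.53], [-0.77, 2.02], [0.04, 2.7], [-1, 4.14], [0.28, 2.66], [-3.11, 3.11]. Speed limits (rad/s): [2.57, 2.57, 3.14, 3.14, 3.14, 3.14].

### API

Orientations are given as [roll, pitch, yaw] about the fixed x, y, z axes, in that order (R = Rz(yaw) Ry(pitch) Rx(roll)).
In Python, from cell import robot gives the robot as it stands.
- The arm moves only by the shell command python3 -m crank 'ROWS' [FORCE]. ROWS is a JSON object of lists of equal length, an entry for each row: "claw": the opening, from 0 (shut) to 1 (fully open); "delta_pos": the shift along the tool's x, y, z in units of 25 mm (1.0 is 25 mm), a list of three; "roll": the turn about the tool's z in units of 6 degrees (1.0 is 6 degrees). In form: {"claw": [claw, ...], "delta_pos": [[dx, dy, dz], ...], "roll": [roll, ...]}. A call has exactly 8 rows; each row is the pose to reach, as a shift and turn from the pose commanded when the call began, along the tool's axes at that moment; what a row does not reach only later rows make up. A row lasts 1/12 s, in which the tool goes at most 41.7 mm and 7.16 degrees, less where a joint would pass 70% of its speed; a pose out of reach is approached as far as the arm can. A call with a gripper value outside its range is refused whole. The fingers move at their own pace and stop on an object; FORCE is the grip in N (left out, the last holds). Time passes only in rows, so rows that repeat a pose let the fingers close, or fill a call up. It gives the time, the measured TCP pose, the force and the opening at its end, in the units of the state.
- robot.observe(): the state, without advancing time (a new reading comes with each control period).
- robot.read_camera(name): name is "side" or "top"; returns a dict with "color" (480x640x3 uint8, blue, green, red), "fx", "fy", "cx", "cy" (pixels), "k1" (the pictures are not rectified: a ray, as slopes to the right and down, at radius r is drawn at 1 + k1 r^2 times it, then the intrinsics apply), "rvec" (rotation vector, rad) and "tvec" (3), from world to camera coordinates, as OpenCV has them. Camera axes: x right, y down, z forward; pixel columns grow to the right and rows downward; lengths in m; the calibration is good to about 2 mm. A picture is of the moment at which its call begins. There is no depth.
- robot.hand_in(): hands the job in, once; it reports no verdict.
The state is a dict: "time": time; "qpos": joint angles; "qvel": joint speeds; "joint_efforts": joint torques, N m; "tool_pos": TCP position; "tool_rot": TCP orientation; "contact_force": force on the tool from outside, world axes, zero at the start; "torque": the same for the moment, N m; "opening": finger opening in m.
Only numpy, scipy, OpenCV 4.12 (cv2) and the standard library are available. Lean on these libraries where they do the work, as an engineer would, in place of code of your own. Each camera call takes 0.05 s, during which the arm holds its last target.

## Working session

There is one attempt and no reset: what is moved stays moved. The work goes in short steps, Python scripts to look and compute and a shell command to move; the robot and the scene stay as the last step left them, time stands still between calls to the robot, and variables do not carry over. Pictures are saved under pics/ and viewed, and the job is handed in when it is done.

```bash
ls; mkdir -p pics; python3 - <<'E'
from cell import robot
import cv2
s=robot.observe()
print(s)
for n in("side","top"):
    d=robot.read_camera(n); cv2.imwrite(f"pics/{n}0.png",d["color"])
    print({k:v for k,v in d.items() if k!="color"})
E
```

```text
pics
{'time': 0.0, 'qpos': array([-1.28600017e+00,  3.42732127e-01,  1.52503451e+00,  1.43662124e-05,
        1.27539749e+00, -1.46005909e-01]), 'qvel': array([ 0.00052537,  0.00078352,  0.0015583 ,  0.00031396, -0.00013625,
        0.00165786]), 'joint_efforts': array([-2.78226122e-03, -4.31250465e+01, -2.44225019e+01,  7.15340814e-02,
        5.58321748e-02, -9.66463176e-05]), 'tool_pos': array([ 0.2191435 , -0.47661917,  0.22603398]), 'tool_rot': array([-3.14003989e+00, -2.42222212e-04,  4.30797688e-01]), 'contact_force': array([ 0.19086101,  0.21994607, -0.26455585]), 'torque': array([-0.04216918,  0.02054266,  0.03776143]), 'opening': 0.09204994034334459}
{'fx': 542.7273851297133, 'fy': 542.7273851297133, 'cx': 316.7759707441042, 'cy': 239.28478102199114, 'k1': 0.009822512571861845, 'rvec': array([ 2.07470814, -0.17924125,  0.07849743]), 'tvec': array([-0.53294247,  0.1682577 ,  1.30940269])}
{'fx': 455.972616219378, 'fy': 455.972616219378, 'cx': 310.85711156365335, 'cy': 234.07580748510418, 'k1': -0.11624714524858411, 'rvec': array([ 2.1724902 , -2.20395816,  0.08271724]), 'tvec': array([0.04053358, 0.53700082, 1.22518296])}
```

View pics/side0.png

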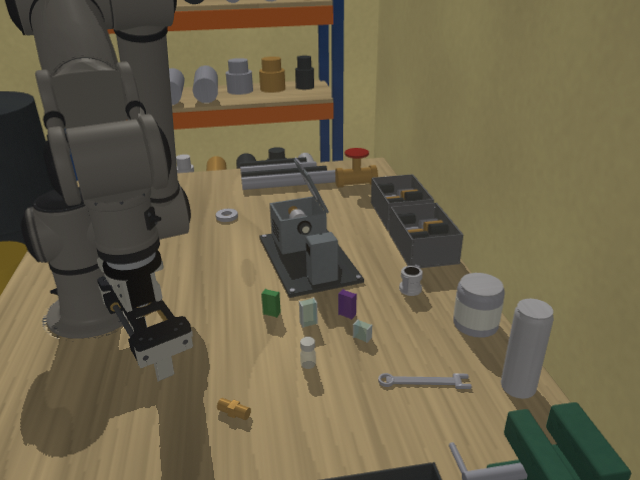

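View pics/top0.png

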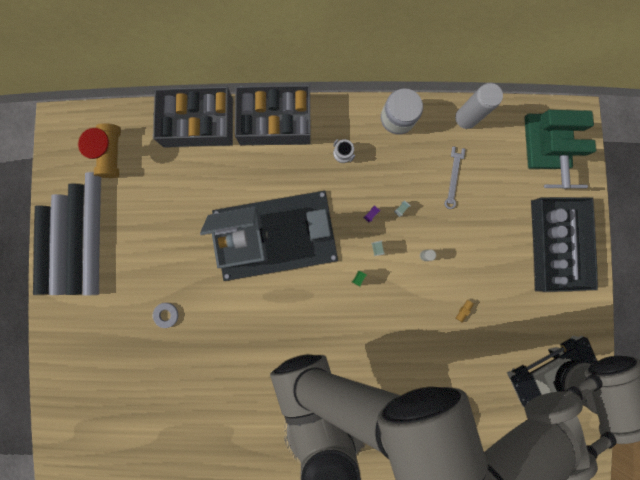

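The tester sits around (275,235) in the top view, lid open towards the top edge. Candidate tall glass is at top (378,249) / side (308,311), with a short one at (403,209) / (362,331). Next I'll enlarge these areas.

```bash
cat > h.py <<'E'
import cv2,numpy as np
from cell import robot
from scipy.optimize import least_squares
def cam(n):
    d=robot.read_camera(n); d["R"]=cv2.Rodrigues(d["rvec"])[0]; return d
def proj(d,P):
    P=np.atleast_2d(P); c=P@d["R"].T+d["tvec"]; s=c[:,:2]/c[:,2:]
    s=s*(1+d["k1"]*(s**2).sum(1,keepdims=True))
    return s*[d["fx"],d["fy"]]+[d["cx"],d["cy"]]
def ray(d,uv):
    t=(np.array(uv,float)-[d["cx"],d["cy"]])/[d["fx"],d["fy"]]; s=t.copy()
    for _ in range(20): s=t/(1+d["k1"]*(s@s))
    return -d["R"].T@d["tvec"], d["R"].T@np.array([s[0],s[1],1])
def atz(d,uv,z):
    o,r=ray(d,uv); return o+r*(z-o[2])/r[2]
def crop(img,x,y,w,h,s,fn):
    c=cv2.resize(img[y:y+h,x:x+w],None,fx=s,fy=s,interpolation=cv2.INTER_CUBIC)
    for i in range(0,w,10): 
        cv2.putText(c,str(x+i),(i*s,8),0,.3,(0,0,255),1) if i%20==0 else 0; cv2.line(c,(i*s,10),(i*s,14),(0,0,255),1)
    for i in range(0,h,10): 
        cv2.putText(c,str(y+i),(0,i*s+3),0,.3,(0,0,255),1)
    cv2.imwrite(fn,c)
E
python3 - <<'E'
import cv2
from h import crop
t=cv2.imread("pics/top0.png");s=cv2.imread("pics/side0.png")
crop(t,195,185,150,100,5,"pics/t_tester.png")
crop(t,345,190,100,100,6,"pics/t_cells.png")
crop(s,255,150,110,145,4,"pics/s_tester.png")
crop(s,255,280,130,95,6,"pics/s_cells.png")
E
```

```text
(no output)
```

View pics/t_tester.png

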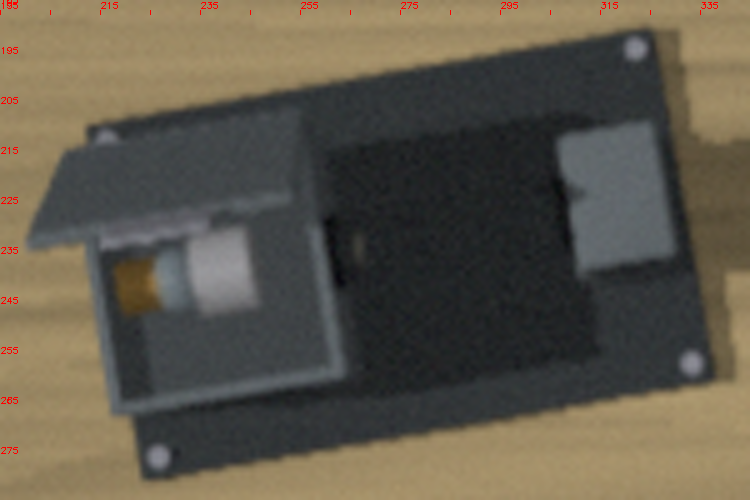

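View pics/t_cells.png

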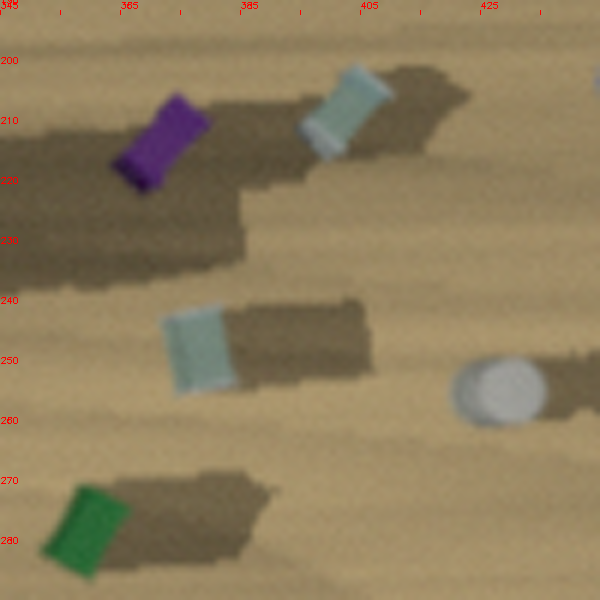

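View pics/s_tester.png

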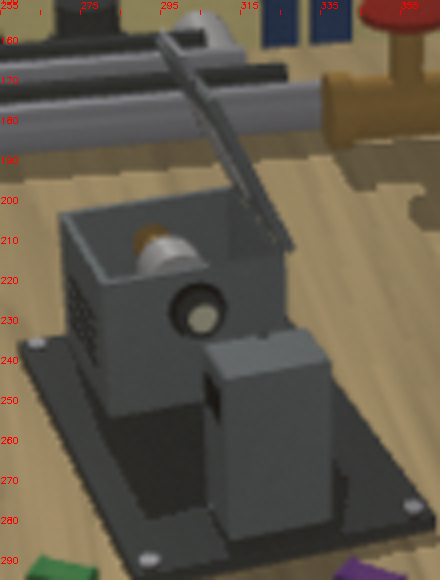

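View pics/s_cells.png

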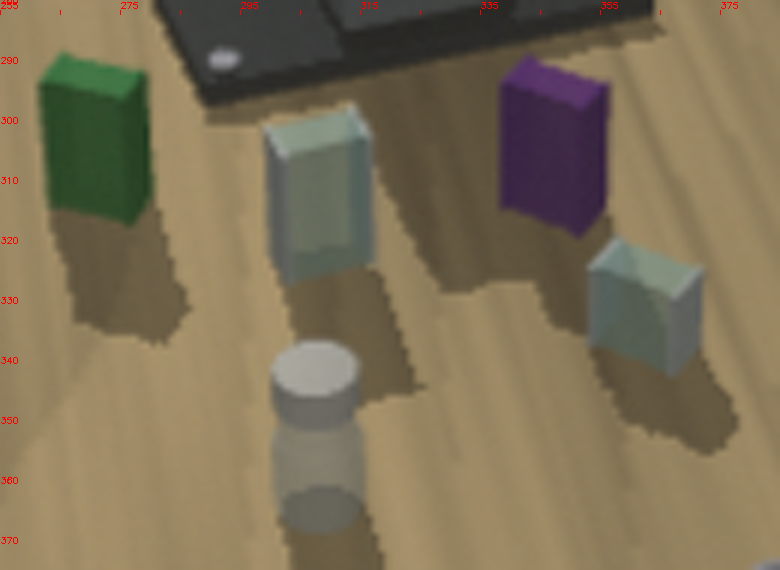

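```bash
cat > fit.py <<'E'
from h import *
T=cam("top");S=cam("side")
def tf(p,P): 
    c,s=np.cos(p[2]),np.sin(p[2]); P=np.array(P,float)
    return np.c_[p[0]+c*P[:,0]-s*P[:,1],p[1]+s*P[:,0]+c*P[:,1],P[:,2]]
def fit(top,side,p0):
    f=lambda p:np.r_[(proj(T,tf(p,[a[1] for a in top]))-[a[0] for a in top]).ravel(),(proj(S,tf(p,[a[1] for a in side]))-[a[0] for a in side]).ravel()]
    r=least_squares(f,p0,loss="soft_l1"); return r.x,f(r.x).reshape(-1,2)
def o(k,x0,y0,u,v): return (x0+u/k,y0+v/k)
tt=lambda u,v:o(5,195,185,u,v)
ss=lambda u,v:o(4,255,150,u,v)
top=[(tt(655,32),(.1,-.16,.012)),(tt(713,380),(-.1,-.16,.012)),(tt(142,478),(-.1,.16,.012)),(tt(88,127),(.1,.16,.012)),
(tt(345,375),(-.065,.035,.115)),(tt(113,412),(-.065,.155,.115)),
(tt(557,137),(.035,-.09,.13)),(tt(655,122),(.035,-.14,.13)),(tt(677,257),(-.035,-.14,.13)),(tt(580,277),(-.035,-.09,.13))]
side=[(ss(62,215),(-.065,.155,.115)),(ss(107,283),(-.065,.035,.115)),(ss(205,347),(-.035,-.09,.13)),(ss(225,378),(-.035,-.14,.13)),(ss(330,361),(.035,-.14,.13)),(ss(306,330),(.035,-.09,.13))]
g=atz(T,(275,236),.012)
p,r=fit(top,side,[g[0],g[1],0.1]); print("tester",p); print(r.round(1).tolist())
# lid angle fit: outer tip corners of lid (top) lid plate free edge
tc=lambda u,v:o(6,345,190,u,v); sc=lambda u,v:o(6,255,280,u,v)
h=.06
topc=[(tc(220,305),(1,1)),(tc(237,385),(1,-1))]
def cell(h,topimg,sideimg,guess,yaw):
    q,r=fit(topimg,sideimg,[guess[0],guess[1],yaw]); print("cell",q,np.degrees(q[2])); print(r.round(1).tolist()); return q
# cell frame: y = frosted normal; assume y~ world +x => yaw ~ -90deg ; use frame x'=frosted normal(±18), y'=clear normal(±11)
c=cell(h,[(tc(220,305),(.018,-.011,h)),(tc(237,385),(-.018,-.011,h))],
 [(sc(265,127),(-.018,.011,h)),(sc(352,103),(.018,.011,h)),(sc(372,135),(.018,-.011,h)),(sc(287,157),(-.018,-.011,h)),(sc(290,285),(-.018,-.011,0)),(sc(375,262),(.018,-.011,0))],atz(T,(378,248),.04),0.1)
# lid
def tab(a,P): # P in lid frame, distance d from hinge toward free edge, y, height n above underside
    P=np.array(P,float); return np.c_[.065+0*P[:,0]-P[:,0]*np.cos(a)-P[:,2]*-np.sin(a)*-1*-1,P[:,1],.1155+P[:,0]*np.sin(a)+P[:,2]*np.cos(a)]
E
python3 fit.py
```

```text
tester [0.53718914 0.12794898 0.15198585]
[[1.5, -1.7], [2.2, 0.2], [1.1, -0.1], [0.8, -1.6], [-0.3, -0.2], [-0.9, 0.3], [-0.2, -0.5], [-0.0, -0.8], [0.3, -0.2], [-0.2, -0.9], [-1.2, -1.3], [-1.8, -0.1], [-2.2, -1.6], [-1.1, 0.1], [0.1, -0.5], [-0.7, -2.0]]
cell [ 0.49695423 -0.1475791   0.21306496] 12.207723159953744
[[0.2, -1.1], [0.6, -1.1], [-0.5, -0.5], [-0.1, -0.1], [0.1, -0.2], [-0.8, -0.1], [-0.5, 0.0], [0.1, 0.0]]
```

```bash
cat >> fit.py <<'E'
print("---lid")
def lid(a,P):
    P=np.array(P,float); d,y,n=P.T
    return tf(p,np.c_[.065-d*np.cos(a)+n*np.sin(a),y,.1155+d*np.sin(a)+n*np.cos(a)])
P=[(.131,.157,.008),(.131,.033,.008),(.131,.157,0),(.131,.033,0),(0,.157,.008),(0,.033,.008),(.151,.12,.004),(.151,.07,.004)]
for a in np.arange(.6,1.2,.1):
    t=((proj(T,lid(a,P))-[195,185])*5).round(); s=((proj(S,lid(a,P))-[255,150])*4).round()
    print(round(a,2),t.astype(int).tolist(),s.astype(int).tolist())
E
python3 fit.py | sed -n '/lid/,$p'
```

```text
---lid
0.6 [[61, 359], [322, 315], [66, 369], [325, 325], [62, 150], [304, 109], [142, 385], [247, 368]] [[86, 98], [133, 167], [81, 108], [127, 177], [236, 172], [292, 243], [72, 110], [91, 138]]
0.7 [[54, 340], [316, 296], [58, 351], [319, 308], [62, 149], [304, 108], [134, 365], [241, 347]] [[97, 83], [145, 151], [91, 92], [138, 161], [237, 173], [293, 244], [85, 92], [104, 119]]
0.8 [[46, 319], [311, 275], [51, 332], [314, 288], [62, 148], [303, 107], [126, 341], [234, 323]] [[110, 69], [159, 136], [102, 78], [151, 145], [238, 173], [293, 244], [99, 75], [118, 102]]
0.9 [[39, 296], [305, 252], [43, 310], [309, 266], [62, 147], [303, 106], [118, 315], [226, 297]] [[124, 56], [174, 122], [116, 64], [165, 131], [239, 174], [294, 245], [115, 60], [135, 86]]
1.0 [[32, 271], [300, 226], [36, 286], [303, 242], [62, 146], [303, 105], [110, 287], [219, 269]] [[139, 45], [190, 110], [130, 52], [180, 117], [239, 175], [295, 246], [132, 45], [152, 71]]
1.1 [[25, 245], [294, 200], [29, 261], [298, 216], [62, 146], [303, 105], [102, 257], [212, 238]] [[155, 35], [207, 99], [145, 41], [197, 106], [240, 176], [295, 247], [151, 33], [171, 59]]
```

```bash
cat > mv.py <<'E'
import sys,numpy as np
from h import robot
from scipy.spatial.transform import Rotation as Ro
TP=np.array([0.5372,0.1279,0.152])
def loc(x,y,z):
    c,s=np.cos(TP[2]),np.sin(TP[2]); return np.array([TP[0]+c*x-s*y,TP[1]+s*x+c*y,z])
def units(target,yaw,start=None):
    s=robot.observe(); p=np.array(s["tool_pos"]) if start is None else start; r=Ro.from_euler("xyz",s["tool_rot"])
    cur=s["tool_rot"][2]; dy=(yaw-cur+np.pi/2)%np.pi-np.pi/2
    return (r.inv().apply(target-p)/.025).round(2), round(-np.degrees(dy)/6,2)
def arc(a,d=.122,e=.0095,y=.095): 
    return loc(.065-d*np.cos(a)+.008*np.sin(a)+e,y,.1155+d*np.sin(a)+.008*np.cos(a))
E
python3 - <<'E'
from mv import *
s=robot.observe();print(s["tool_pos"],s["tool_rot"])
A=loc(.055,.095,.33); print(A,units(A,.152))
E
cat > fit2.py <<'E'
import sys,io,contextlib
with contextlib.redirect_stdout(io.StringIO()): from fit import *
print("green",atz(T,(359.5,278),.055),"purple",atz(T,(373,212),.055),"short",atz(T,(403,208),.033),"vial",atz(T,(430.5,255),.06))
print("green s",atz(S,(270,291),.06),"purple s",atz(S,(347,292),.06),"short s",atz(S,(362,324),.036),"vial s",atz(S,(307.5,341.5),.062))
E
python3 fit2.py
```

```text
[ 0.21920905 -0.47691079  0.22650178] [-3.14110941e+00 -2.86299347e-05  4.30779873e-01]
[0.5771814  0.23013252 0.33      ] (array([ 24.82, -19.72,  -4.13]), np.float64(2.66))
green [ 0.41699995 -0.09361095  0.055     ] purple [ 0.59161752 -0.13348237  0.055     ] short [ 0.60417414 -0.21917193  0.033     ] vial [ 0.47444326 -0.28370834  0.06      ]
green s [ 0.41677458 -0.09030772  0.06      ] purple s [ 0.59081851 -0.12763651  0.06      ] short s [ 0.60494509 -0.2188112   0.036     ] vial s [ 0.47581976 -0.28569244  0.062     ]
```

```bash
python3 -m crank '{"claw":[0,0,0,0,0,0,0,0],"delta_pos":[[0,0,-1],[0.5,-0.4,-2.2],[1.2,-1,-3.4],[2.2,-1.7,-4.1],[3.2,-2.5,-4.1],[4.2,-3.3,-4.1],[5.2,-4.1,-4.1],[6.2,-4.9,-4.1]],"roll":[0.3,0.6,1,1.3,1.7,2,2.4,2.66]}' 10
python3 -m crank '{"claw":[0,0,0,0,0,0,0,0],"delta_pos":[[1.2,-0.9,0],[2.4,-1.8,0],[3.6,-2.8,0],[4.8,-3.7,0],[6,-4.7,0],[7.2,-5.6,0],[8.4,-6.6,0],[9.6,-7.5,0]],"roll":[0,0,0,0,0,0,0,0]}'
python3 - <<'E'
from mv import *
A=loc(.055,.095,.33); print(A,units(A,.152))
E
```

```text
time: 1.07
tool_pos: [0.3093, -0.2996, 0.3294]
tool_rot: [3.141, -0.0, 0.15]
contact_force: [1.0, -0.3, -0.4]
opening: 0.043
time: 1.73
tool_pos: [0.5187, -0.0773, 0.3294]
tool_rot: [3.141, -0.0, 0.153]
contact_force: [0.6, -1.1, 1.1]
opening: 0.0004
[0.5771814  0.23013252 0.33      ] (array([  4.18, -11.8 ,  -0.03]), np.float64(0.01))
```

```bash
python3 -m crank '{"claw":[0,0,0,0,0,0,0,0],"delta_pos":[[0.5,-1.4,0],[1.1,-3,0],[1.6,-4.6,0],[2.2,-6.2,0],[2.8,-7.8,0],[3.3,-9.4,0],[3.8,-10.8,0],[4.2,-11.8,0]],"roll":[0,0,0,0,0,0,0,0]}'
python3 - <<'E'
from mv import *
from h import *
A=loc(.055,.095,.225); print(A,units(A,.152))
for n in("top","side"):
    d=cam(n); s=robot.observe(); print(n,proj(d,s["tool_pos"]))
    (crop(d["color"],170,150,160,120,5,"pics/t1.png") if n=="top" else crop(d["color"],240,70,160,140,5,"pics/s1.png"))
E
```

```text
time: 2.4
tool_pos: [0.5764, 0.2321, 0.3289]
tool_rot: [-3.141, 0.0, 0.155]
contact_force: [0.8, -0.7, 0.5]
opening: 0.0005
[0.5771814  0.23013252 0.225     ] (array([0.02, 0.09, 4.16]), np.float64(0.03))
top [[213.22759016 206.06753513]]
side [[313.90408188 131.03826703]]
```

View pics/s1.png

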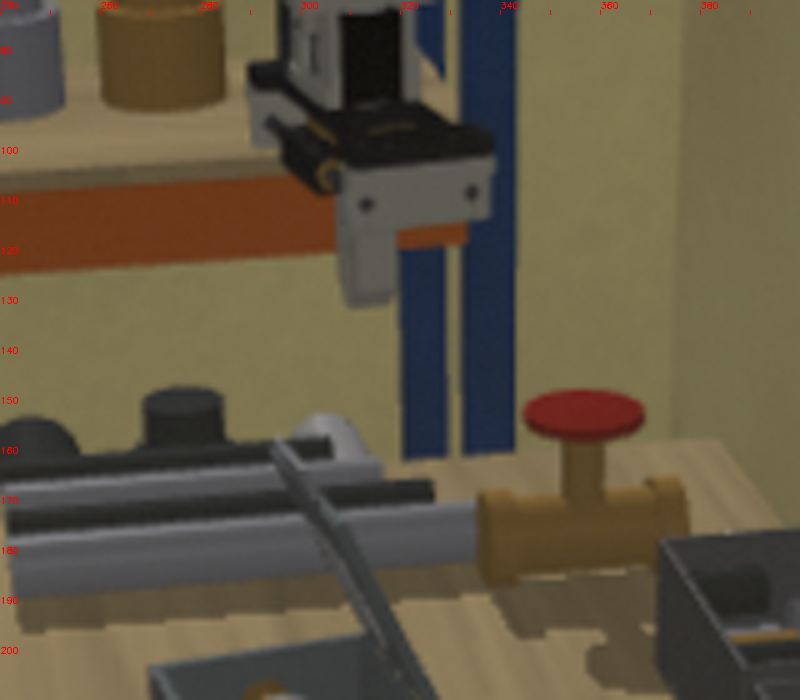

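The shut fingers hang above the hinge side of the lid (tip at about (313,130), as projected), so I lower them behind the lid.

```bash
python3 -m crank '{"claw":[0,0,0,0,0,0,0,0],"delta_pos":[[0,0,0.5],[0,0,1.2],[0,0,2],[0,0,2.8],[0,0,3.5],[0,0,4],[0,0,4.1],[0,0,4.1]],"roll":[0,0,0,0,0,0,0,0]}'
python3 - <<'E'
from mv import *
for a in np.arange(1.15,-.06,-.1): print(round(a,2),arc(a).round(4),units(arc(a),.152))
E
```

```text
time: 3.17
tool_pos: [0.5764, 0.2275, 0.226]
tool_rot: [3.141, 0.002, 0.152]
contact_force: [0.2, -0.1, 0.5]
opening: 0.0005
1.15 [0.5544 0.2266 0.2301] (array([-0.88, -0.1 , -0.16]), np.float64(-0.0))
1.05 [0.5433 0.2249 0.2253] (array([-1.33, -0.1 ,  0.03]), np.float64(-0.0))
0.95 [0.5327 0.2233 0.2194] (array([-1.75, -0.1 ,  0.27]), np.float64(-0.0))
0.85 [0.5228 0.2218 0.2124] (array([-2.15, -0.1 ,  0.55]), np.float64(-0.0))
0.75 [0.5136 0.2204 0.2045] (array([-2.53, -0.1 ,  0.86]), np.float64(-0.0))
0.65 [0.5052 0.2191 0.1957] (array([-2.86, -0.1 ,  1.22]), np.float64(-0.0))
0.55 [0.4978 0.218  0.1861] (array([-3.16, -0.1 ,  1.6 ]), np.float64(-0.0))
0.45 [0.4913 0.217  0.1758] (array([-3.43, -0.1 ,  2.01]), np.float64(-0.0))
0.35 [0.4859 0.2161 0.1648] (array([-3.64, -0.1 ,  2.45]), np.float64(-0.0))
0.25 [0.4816 0.2155 0.1534] (array([-3.82, -0.1 ,  2.91]), np.float64(-0.0))
0.15 [0.4784 0.215  0.1416] (array([-3.95, -0.1 ,  3.38]), np.float64(-0.0))
0.05 [0.4764 0.2147 0.1296] (array([-4.02, -0.1 ,  3.86]), np.float64(-0.0))
-0.05 [0.4756 0.2146 0.1174] (array([-4.06, -0.1 ,  4.35]), np.float64(-0.0))
```

```bash
python3 -m crank '{"claw":[0,0,0,0,0,0,0,0],"delta_pos":[[-0.3,-0.1,-0.05],[-0.6,-0.1,-0.1],[-0.8,-0.1,-0.15],[-0.95,-0.1,-0.13],[-1.05,-0.1,-0.1],[-1.15,-0.1,-0.05],[-1.25,-0.1,0],[-1.33,-0.1,0.03]],"roll":[0,0,0,0,0,0,0,0]}'
python3 -m crank '{"claw":[0,0,0,0,0,0,0,0],"delta_pos":[[-0.1,0,0.05],[-0.2,0,0.11],[-0.31,0,0.17],[-0.42,0,0.24],[-0.52,0,0.31],[-0.62,0,0.38],[-0.72,0,0.45],[-0.82,0,0.52]],"roll":[0,0,0,0,0,0,0,0]}'
python3 - <<'E'
from h import *
d=cam("side"); crop(d["color"],240,130,140,120,5,"pics/s2.png")
E
```

```text
time: 3.83
tool_pos: [0.5433, 0.2256, 0.2259]
tool_rot: [3.141, -0.0, 0.152]
contact_force: [0.4, -0.3, 1.5]
opening: 0.0003
time: 4.5
tool_pos: [0.523, 0.2225, 0.2127]
tool_rot: [3.141, 0.0, 0.152]
contact_force: [1.3, -0.6, 0.7]
opening: 0.0004
```

View pics/s2.png

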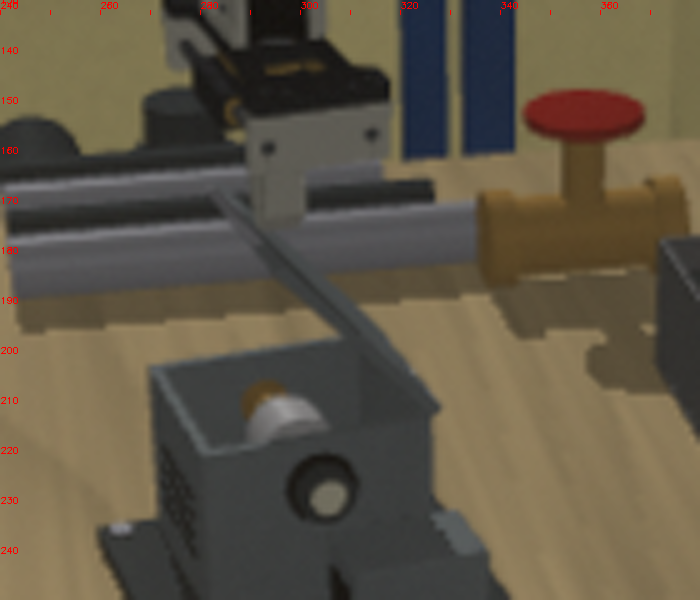

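The lid has swung down with the finger (free corner now near (283,168)), with about 1-2 N. I continue along the arc.

```bash
python3 -m crank '{"claw":[0,0,0,0,0,0,0,0],"delta_pos":[[-0.1,0,0.08],[-0.19,0,0.15],[-0.29,0,0.23],[-0.38,0,0.31],[-0.46,0,0.4],[-0.55,0,0.49],[-0.63,0,0.58],[-0.71,0,0.67]],"roll":[0,0,0,0,0,0,0,0]}'
python3 -m crank '{"claw":[0,0,0,0,0,0,0,0],"delta_pos":[[-0.08,0,0.09],[-0.16,0,0.19],[-0.23,0,0.28],[-0.3,0,0.38],[-0.37,0,0.48],[-0.44,0,0.58],[-0.5,0,0.68],[-0.57,0,0.79]],"roll":[0,0,0,0,0,0,0,0]}'
python3 -m crank '{"claw":[0,0,0,0,0,0,0,0],"delta_pos":[[-0.05,0,0.11],[-0.11,0,0.22],[-0.16,0,0.33],[-0.21,0,0.44],[-0.26,0,0.55],[-0.31,0,0.67],[-0.35,0,0.78],[-0.39,0,0.9]],"roll":[0,0,0,0,0,0,0,0]}'
python3 - <<'E'
from mv import *
for a in np.arange(.25,-.06,-.05): print(round(a,2),arc(a).round(4),units(arc(a),.152))
E
```

```text
time: 5.22
tool_pos: [0.5055, 0.2198, 0.1959]
tool_rot: [3.141, 0.0, 0.152]
contact_force: [0.6, 0.3, 0.7]
opening: 0.0005
time: 5.88
tool_pos: [0.4915, 0.2177, 0.1762]
tool_rot: [3.142, -0.0, 0.152]
contact_force: [0.6, -0.4, 0.7]
opening: 0.0008
time: 6.55
tool_pos: [0.4819, 0.2162, 0.1537]
tool_rot: [3.142, -0.0, 0.152]
contact_force: [0.9, -0.3, 0.7]
opening: 0.0004
0.25 [0.4816 0.2155 0.1534] (array([-0.02,  0.03,  0.01]), np.float64(0.0))
0.2 [0.4798 0.2152 0.1476] (array([-0.09,  0.03,  0.24]), np.float64(0.0))
0.15 [0.4784 0.215  0.1416] (array([-0.15,  0.03,  0.48]), np.float64(0.0))
0.1 [0.4773 0.2148 0.1356] (array([-0.19,  0.03,  0.72]), np.float64(0.0))
0.05 [0.4764 0.2147 0.1296] (array([-0.23,  0.03,  0.96]), np.float64(0.0))
0.0 [0.4759 0.2146 0.1235] (array([-0.25,  0.03,  1.21]), np.float64(0.0))
-0.05 [0.4756 0.2146 0.1174] (array([-0.26,  0.03,  1.45]), np.float64(0.0))
```

```bash
python3 -m crank '{"claw":[0,0,0,0,0,0,0,0],"delta_pos":[[-0.05,0,0.15],[-0.09,0,0.3],[-0.13,0,0.45],[-0.17,0,0.6],[-0.2,0,0.75],[-0.22,0,0.9],[-0.24,0,1.03],[-0.25,0,1.13]],"roll":[0,0,0,0,0,0,0,0]}'
python3 -m crank '{"claw":[0,0,0,0,0,0,0,0],"delta_pos":[[0,0,0.02],[0,0,0.04],[0,0,0.06],[0,0,0.08],[0,0,0.09],[0,0,0.1],[0,0,0.1],[0,0,0.1]],"roll":[0,0,0,0,0,0,0,0]}'
python3 - <<'E'
from h import *
d=cam("side"); crop(d["color"],230,150,140,120,5,"pics/s3.png"); print(robot.observe()["tool_pos"])
E
```

```text
time: 7.22
tool_pos: [0.4757, 0.2153, 0.1252]
tool_rot: [3.142, 0.0, 0.152]
contact_force: [0.1, -0.5, 0.1]
opening: 0.0006
time: 7.88
tool_pos: [0.4759, 0.2153, 0.1237]
tool_rot: [3.142, -0.0, 0.152]
contact_force: [-2.0, -0.4, 5.7]
opening: 0.0004
[0.47587816 0.21530442 0.12371838]
```

View pics/s3.png

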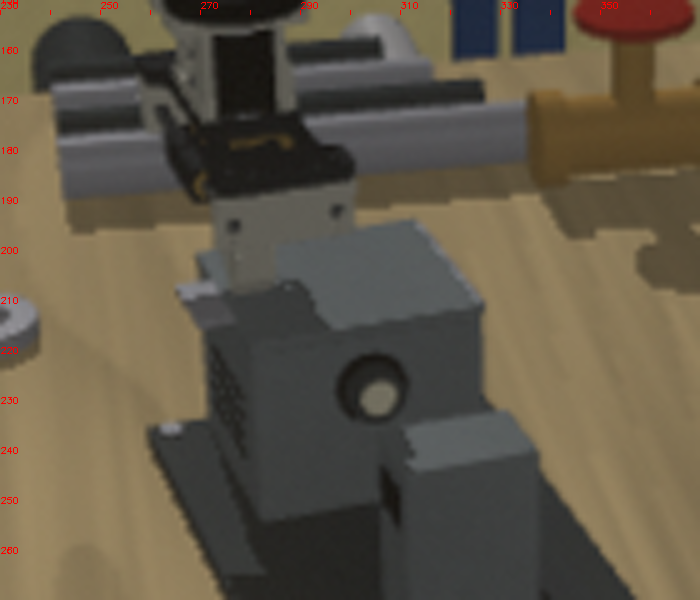

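The lid looks flat on the box (tab at (270,208)), and contact appears at the predicted shut height. One more slight press will confirm it.

```bash
python3 -m crank '{"claw":[0,0,0,0,0,0,0,0],"delta_pos":[[0,0,0.02],[0,0,0.03],[0,0,0.04],[0,0,0.05],[0,0,0.05],[0,0,0.05],[0,0,0.05],[0,0,0.05]],"roll":[0,0,0,0,0,0,0,0]}'
python3 -c "
from h import robot;s=robot.observe();print(s['tool_pos'],s['contact_force'])"
```

```text
time: 8.6
tool_pos: [0.4759, 0.2153, 0.1235]
tool_rot: [3.142, -0.001, 0.152]
contact_force: [-4.3, -1.3, 14.1]
opening: 0.0002
[0.47588878 0.21529659 0.12351351] [-4.3203576  -1.31033693 14.05003024]
```

```bash
python3 -m crank '{"claw":[0,0,0,0.2,0.4,0.6,0.65,0.65],"delta_pos":[[0,0,-0.5],[0,0,-1.5],[0,0,-2.7],[0,0.5,-3.6],[0,1.5,-4],[0,2.7,-4],[0,4,-4],[0,5.4,-4]],"roll":[0,0,0,-1,-2,-3.1,-4.2,-5.3]}'
python3 - <<'E'
from mv import *
C=np.array([.497,-.1476,.16]); print(units(C,1.784))
E
```

```text
time: 9.27
tool_pos: [0.4964, 0.0813, 0.2222]
tool_rot: [3.141, -0.001, 0.713]
contact_force: [0.7, -0.1, -0.1]
opening: 0.0293
(array([-5.97,  6.94,  2.49]), np.float64(-10.23))
```

```bash
python3 -m crank '{"claw":[0.65,0.65,0.65,0.65,0.65,0.65,0.65,0.65],"delta_pos":[[-0.7,0.8,0],[-1.5,1.8,0],[-2.4,2.8,0],[-3.3,3.9,0],[-4.2,5,0.5],[-5,5.9,1],[-5.6,6.6,1.6],[-5.97,6.94,2]],"roll":[-1.1,-2.2,-3.3,-4.4,-5.5,-6.6,-7.7,-8.8]}'
python3 -m crank '{"claw":[0.65,0.65,0.65,0.65,0.65,0.65,0.65,0.65],"delta_pos":[[0,0,0.2],[0,0,0.4],[0,0,0.4],[0,0,0.4],[0,0,0.4],[0,0,0.4],[0,0,0.4],[0,0,0.4]],"roll":[-0.8,-1.43,-1.43,-1.43,-1.43,-1.43,-1.43,-1.43]}'
python3 - <<'E'
from mv import *
from h import *
C=np.array([.497,-.1476,.022]); print(units(C,1.784))
for n in("top","side"):
    d=cam(n); s=robot.observe(); print(n,proj(d,s["tool_pos"]))
    (crop(d["color"],170,150,260,160,3,"pics/t4.png") if n=="top" else crop(d["color"],250,220,140,120,5,"pics/s4.png"))
E
```

```text
time: 9.93
tool_pos: [0.495, -0.1495, 0.1707]
tool_rot: [-3.141, 0.001, 1.631]
contact_force: [-0.8, 0.1, -0.0]
opening: 0.0597
time: 10.6
tool_pos: [0.4955, -0.1465, 0.1623]
tool_rot: [3.141, 0.0, 1.777]
contact_force: [0.6, -0.1, -0.0]
opening: 0.06
(array([-0.05,  0.05,  5.61]), np.float64(-0.07))
top [[385.5786444 246.2380234]]
side [[305.79489126 262.60277522]]
```

View pics/s4.png

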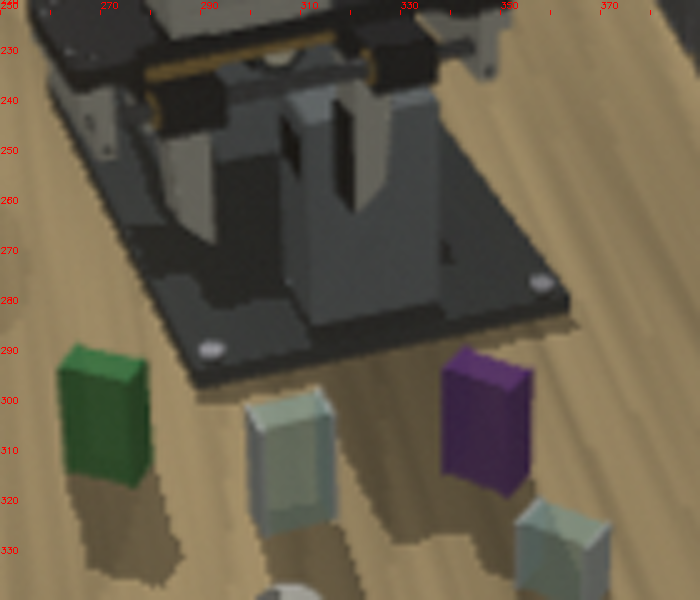

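View pics/t4.png

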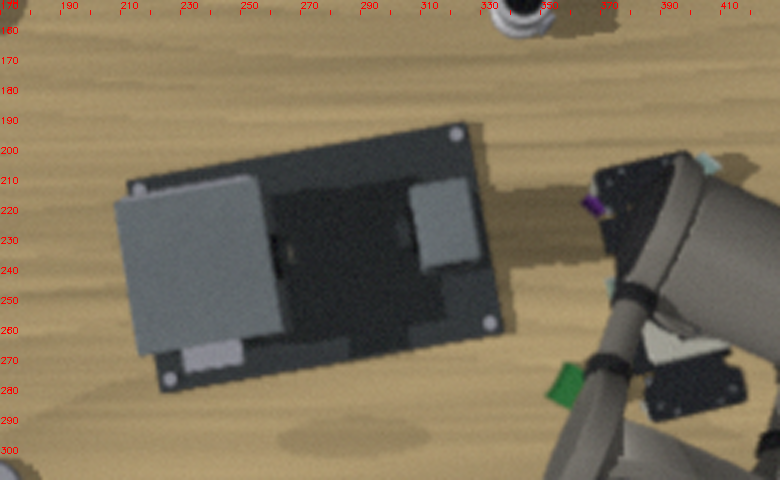

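The lid is shut in both views (flat, tab at top (214,269)). Side: cell at (309,312), fingertips either side of it in the picture. Lowering to just above the glass's top.

```bash
python3 -m crank '{"claw":[0.65,0.65,0.65,0.65,0.65,0.65,0.65,0.65],"delta_pos":[[-0.05,0.05,0.4],[-0.05,0.05,1.1],[-0.05,0.05,1.9],[-0.05,0.05,2.7],[-0.05,0.05,3.3],[-0.05,0.05,3.6],[-0.05,0.05,3.7],[-0.05,0.05,3.7]],"roll":[0,0,0,0,0,0,0,0]}'
python3 - <<'E'
from mv import *
from h import *
C=np.array([.497,-.1476,.022]); print(units(C,1.784))
for n in("side",):
    d=cam(n); s=robot.observe(); print(n,proj(d,s["tool_pos"]))
    from scipy.spatial.transform import Rotation as Ro
    R=Ro.from_euler("xyz",s["tool_rot"]).as_matrix(); o=s["opening"]/2
    for sy in(-1,1):
      for sx in(-1,1): print(sy,sx,(s["tool_pos"]+R@[sx*.0095,sy*o,0]).round(3),proj(d,s["tool_pos"]+R@[sx*.0095,sy*o,0]).round(1))
    crop(d["color"],260,240,100,100,7,"pics/s5.png")
E
```

```text
time: 11.37
tool_pos: [0.4966, -0.1476, 0.0689]
tool_rot: [-3.141, -0.001, 1.777]
contact_force: [-0.3, 0.3, 0.9]
opening: 0.0599
(array([-0.  ,  0.02,  1.88]), np.float64(-0.06))
side [[307.80838064 298.03714808]]
-1 -1 [ 0.47  -0.163  0.07 ] [[296.6 303.4]]
-1 1 [ 0.466 -0.145  0.07 ] [[293.8 298.7]]
1 -1 [ 0.528 -0.151  0.07 ] [[321.8 297.3]]
1 1 [ 0.524 -0.132  0.07 ] [[318.7 292.8]]
```

View pics/s5.png

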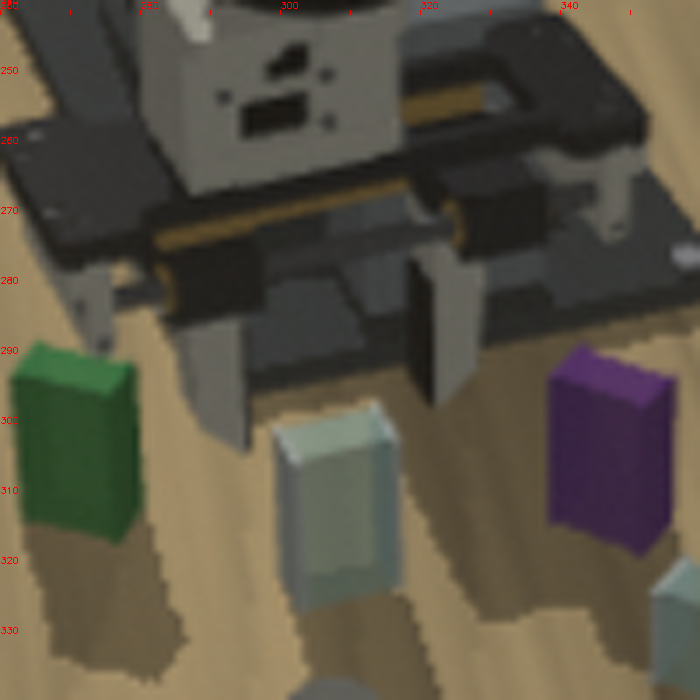

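```bash
python3 - <<'E'
from h import *
d=cam("side"); cv2.imwrite("pics/side5.png",d["color"])
crop(d["color"],285,285,50,45,16,"pics/s6.png")
E
```

```text
(no output)
```

View pics/s6.png

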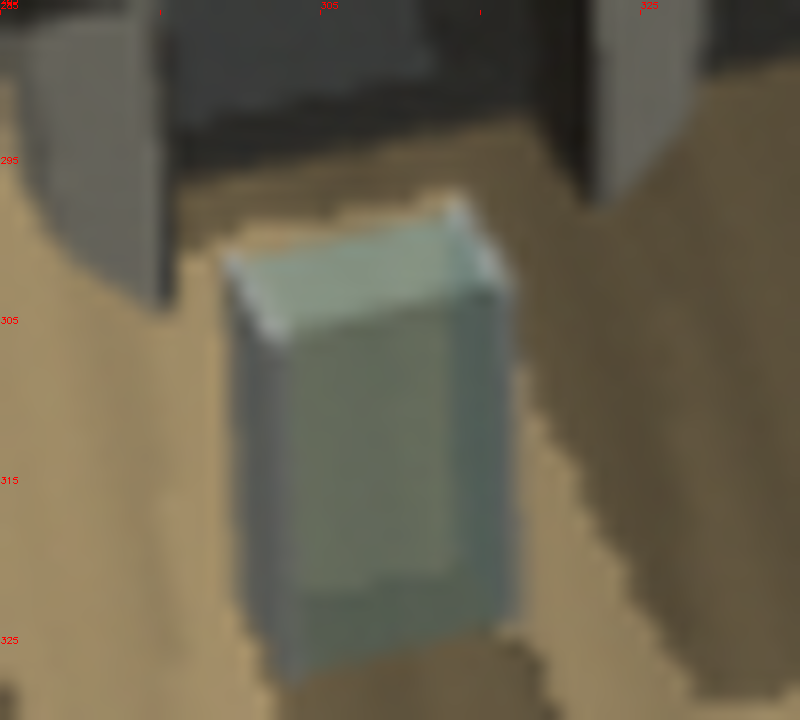

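```bash
cat > fit3.py <<'E'
import io,contextlib
with contextlib.redirect_stdout(io.StringIO()): from fit import *
h=.06
pts=[((302.8,306.4),(-.018,-.011,h)),((317,303.1),(.018,-.011,h)),((299.5,301.1),(-.018,.011,h)),((313.6,297.5),(.018,.011,h)),((303.1,327.8),(-.018,-.011,0)),((317.4,324.2),(.018,-.011,0))]
for b in((0,0),(-.2,.9)):
    sd=[((a[0]-b[0],a[1]-b[1]),m) for a,m in pts]
    f=lambda p:(proj(S,tf(p,[a[1] for a in sd]))-[a[0] for a in sd]).ravel()
    r=least_squares(f,[.497,-.147,.2]); print(b,r.x,np.degrees(r.x[2]),r.fun.reshape(-1,2).round(1).tolist())
E
python3 fit3.py
```

```text
(0, 0) [ 0.49727685 -0.14932557  0.21165485] 12.126929403179057 [[-0.5, 0.1], [0.4, -0.3], [-0.6, 0.0], [0.3, -0.0], [0.0, 0.2], [0.5, -0.0]]
(-0.2, 0.9) [ 0.49822074 -0.14607603  0.21129064] 12.106061856625278 [[-0.5, 0.1], [0.4, -0.3], [-0.6, 0.0], [0.2, 0.0], [0.0, 0.2], [0.5, -0.1]]
```

```bash
python3 - <<'E'
from mv import *
print(units(np.array([.498,-.146,.022]),1.782))
E
```

```text
(array([0.07, 0.04, 1.94]), np.float64(-0.04))
```

```bash
python3 -m crank '{"claw":[0.65,0.65,0.65,0.65,0.65,0.65,0.65,0.65],"delta_pos":[[0.07,0.04,0.1],[0.07,0.04,0.4],[0.07,0.04,0.8],[0.07,0.04,1.2],[0.07,0.04,1.6],[0.07,0.04,1.8],[0.07,0.04,1.9],[0.07,0.04,1.9]],"roll":[0,0,0,0,0,0,0,0]}'
python3 - <<'E'
from h import *
d=cam("side"); crop(d["color"],270,265,70,70,10,"pics/s7.png")
E
```

```text
time: 12.23
tool_pos: [0.497, -0.1456, 0.021]
tool_rot: [-3.14, -0.001, 1.777]
contact_force: [-0.6, 0.4, -0.3]
opening: 0.0598
```

View pics/s7.png

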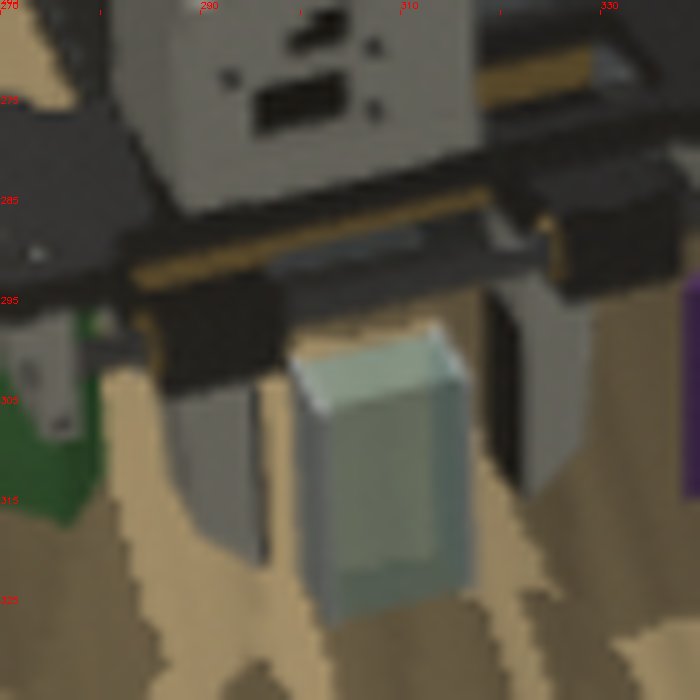

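The fingers straddle the glass evenly at its frosted faces (gaps about 3 px at columns 297-300 and 317-321), so I close.

```bash
python3 -m crank '{"claw":[0.5,0.4,0.3,0.3,0.3,0.3,0.3,0.3],"delta_pos":[[0,0,0],[0,0,0],[0,0,0],[0,0,0],[0,0,0],[0,0,0],[0,0,0],[0,0,0]],"roll":[0,0,0,0,0,0,0,0]}' 20
python3 - <<'E'
from h import *
d=cam("side"); crop(d["color"],270,265,70,70,10,"pics/s8.png"); print(robot.observe()["opening"])
E
```

```text
time: 12.95
tool_pos: [0.4976, -0.1458, 0.0223]
tool_rot: [3.141, 0.0, 1.777]
contact_force: [-0.6, 0.1, 4.8]
opening: 0.036
0.035849249763328685
```

View pics/s8.png

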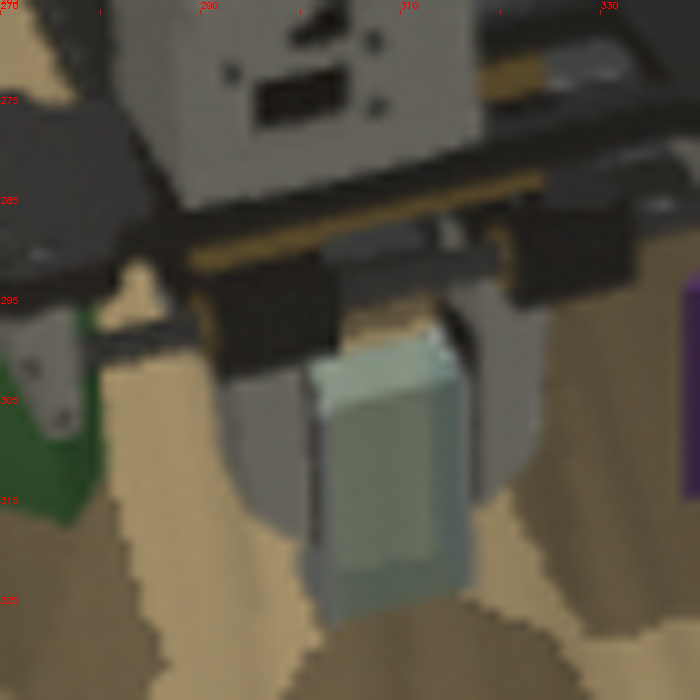

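Opening reads 36.0 mm, the glass's width over its frosted faces, and the pads lie flat on them. I lift straight up.

```bash
python3 -m crank '{"claw":[0.3,0.3,0.3,0.3,0.3,0.3,0.3,0.3],"delta_pos":[[0,0,-0.2],[0,0,-0.6],[0,0,-1.2],[0,0,-2.1],[0,0,-3.1],[0,0,-4.1],[0,0,-5.1],[0,0,-6]],"roll":[0,0,0,0,0,0,0,0]}'
python3 -m crank '{"claw":[0.3,0.3,0.3,0.3,0.3,0.3,0.3,0.3],"delta_pos":[[0,0,-0.5],[0,0,-0.8],[0,0,-1],[0,0,-1],[0,0,-1],[0,0,-1],[0,0,-1],[0,0,-1]],"roll":[0,0,0,0,0,0,0,0]}'
python3 - <<'E'
from mv import *
from h import *
d=cam("side"); cv2.imwrite("pics/side9.png",d["color"]); crop(d["color"],260,150,100,100,7,"pics/s9.png"); s=robot.observe(); print(s["tool_pos"],s["tool_rot"],s["opening"])
R=Ro.from_euler("xyz",s["tool_rot"]).as_matrix()
for q in [(.0095,-.018,0),(-.0095,-.018,0),(.0095,.018,0),(-.0095,.018,0)]: print(q,proj(d,s["tool_pos"]+R@q).round(1))
E
python3 - <<'E'
import cv2
a=cv2.imread("pics/s3.png"); cv2.imwrite("pics/s3b.png",cv2.resize(a[240:420,150:510],None,fx=2.2,fy=2.2,interpolation=cv2.INTER_CUBIC))
E
```

```text
time: 13.67
tool_pos: [0.4973, -0.1457, 0.1742]
tool_rot: [3.141, 0.001, 1.777]
contact_force: [0.7, -0.3, -1.0]
opening: 0.0361
time: 14.33
tool_pos: [0.4971, -0.1456, 0.1962]
tool_rot: [-3.14, -0.001, 1.777]
contact_force: [0.8, 0.0, -1.1]
opening: 0.0358
[ 0.49717    -0.14564467  0.19636556] [-3.14062122e+00 -6.13143818e-04  1.77739050e+00] 0.03644581385616905
(0.0095, -0.018, 0) [[296.6 248.1]]
(-0.0095, -0.018, 0) [[299.6 252.3]]
(0.0095, 0.018, 0) [[312.5 244.9]]
(-0.0095, 0.018, 0) [[315.6 249. ]]
```

View pics/s9.png

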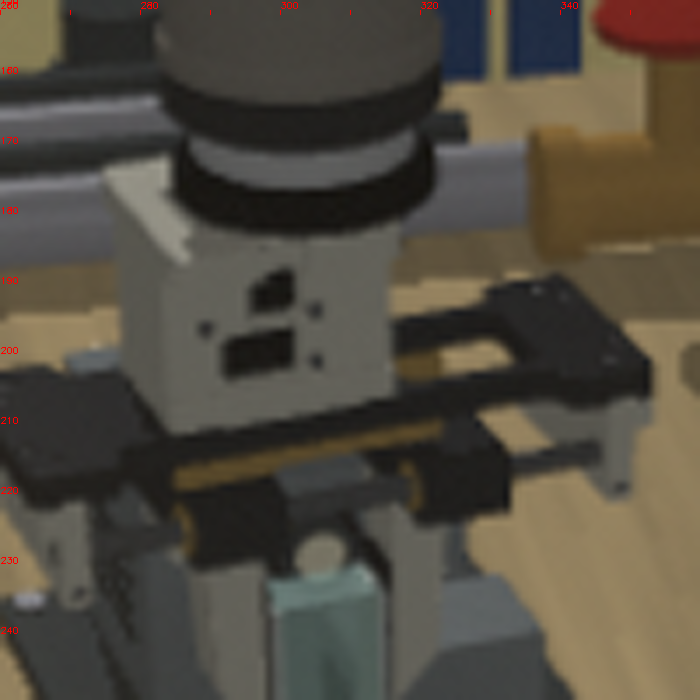

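View pics/s3b.png

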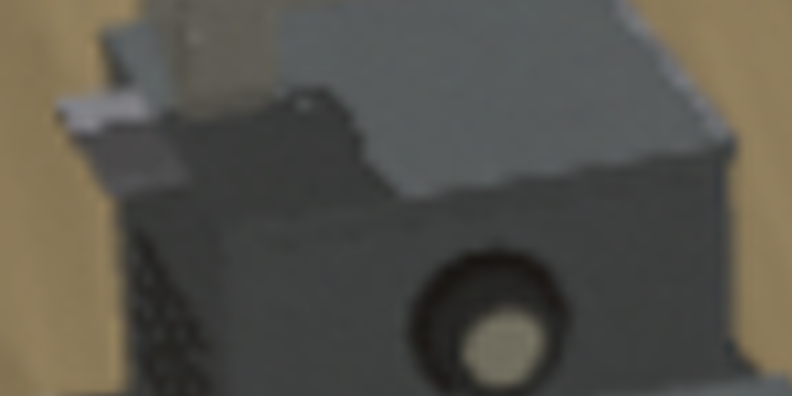

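```bash
cat > fit4.py <<'E'
import io,contextlib
with contextlib.redirect_stdout(io.StringIO()): from fit import *
# finger tip bias near tester
c,s_=np.cos(.152),np.sin(.152)
tip=np.array([.4759,.2153,.1235]); 
for ty in(.017,.019,.021):
    P=[tip+[c*x+s_*ty,s_*x-c*ty,0] for x in(-.0095,.0095)]
    print("tip pred",ty,proj(S,P).round(1).tolist(),"seen (275.9,208.5),(285,207.1)")
sb=lambda u,v:(260+u/11,198+v/11)
side2=[(sb(735,140),(.065,.033,.1235)),(sb(222,222),(-.066,.033,.1235))]+side
for name,t_,s2,b in(("top only",top,[],(0,0)),("top rim/post only",top[4:],[],(0,0)),("side only",[],side2,(0,0)),("side bias",[],side2,(-.2,.9))):
    def f(q):
        r=[]
        if t_: r.append((proj(T,tf(q,[a[1] for a in t_]))-[a[0] for a in t_]).ravel())
        if s2: r.append((proj(S,tf(q,[a[1] for a in s2]))+b-[a[0] for a in s2]).ravel())
        return np.concatenate(r)
    r=least_squares(f,p,loss="soft_l1"); q=r.x
    print(name,q.round(4),"beam",tf(q,[(0,-.0275,.085)])[0].round(4)); print(f(q).reshape(-1,2).round(1).tolist())
E
python3 fit4.py
```

```text
tip pred 0.017 [[278.6, 210.5], [285.4, 209.4]] seen (275.9,208.5),(285,207.1)
tip pred 0.019 [[278.8, 210.8], [285.6, 209.7]] seen (275.9,208.5),(285,207.1)
tip pred 0.021 [[279.0, 211.1], [285.8, 210.0]] seen (275.9,208.5),(285,207.1)
top only [0.5359 0.1287 0.1519] beam [0.5401 0.1016 0.085 ]
[[1.2, -1.2], [1.9, 0.7], [0.8, 0.3], [0.6, -1.1], [-0.6, 0.4], [-1.2, 0.8], [-0.5, -0.0], [-0.3, -0.3], [-0.0, 0.3], [-0.5, -0.4]]
top rim/post only [0.5364 0.1274 0.1478] beam [0.5404 0.1002 0.085 ]
[[-0.2, 0.1], [-0.8, 0.3], [0.1, -0.1], [0.3, -0.3], [0.5, 0.3], [0.0, -0.4]]
side only [0.5393 0.1244 0.1487] beam [0.5434 0.0972 0.085 ]
[[0.6, 0.4], [0.4, 0.5], [-0.2, -0.9], [-0.9, 0.4], [-1.3, -1.0], [-0.3, 0.7], [1.1, 0.2], [0.3, -1.3]]
side bias [0.5405 0.1291 0.1492] beam [0.5446 0.102  0.085 ]
[[0.5, 0.5], [0.4, 0.5], [-0.1, -0.7], [-0.8, 0.4], [-1.2, -1.1], [-0.2, 0.6], [1.0, 0.1], [0.2, -1.4]]
```

```bash
python3 - <<'E'
from h import *
a=cv2.imread("pics/side9.png"); crop(a,282,222,50,45,16,"pics/s10.png")
E
```

```text
(no output)
```

View pics/s10.png

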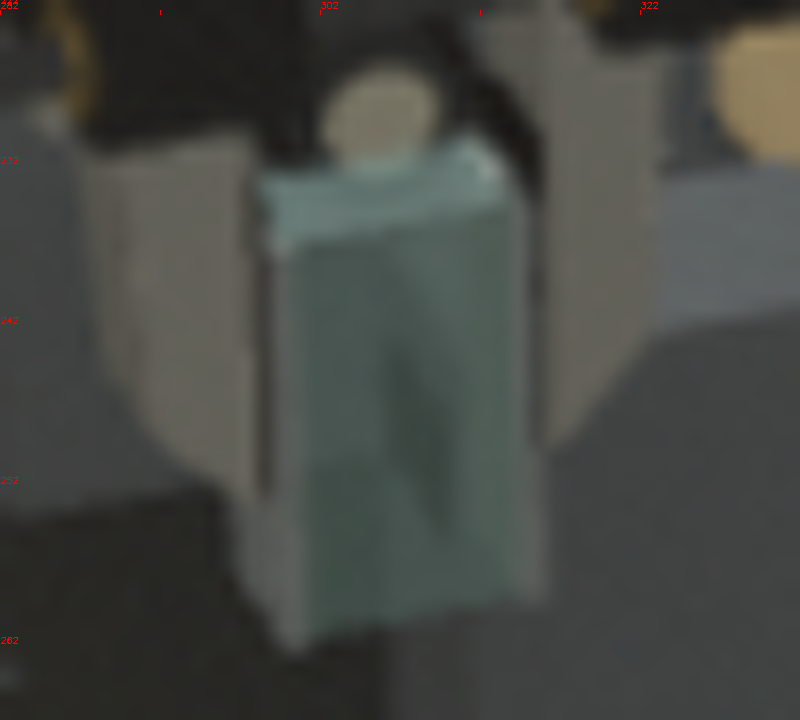

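```bash
cat > fit5.py <<'E'
from mv import *
from h import *
S=cam("side"); s=robot.observe(); R=Ro.from_euler("xyz",s["tool_rot"]).as_matrix(); t=s["tool_pos"]; print(t)
px=np.array([(300.25,262.75),(316,259.4),(299.6,237.6),(314.5,234.8),(311.9,230.75),(297,258.2)])
# tool: x ~ +worldy (far), y ~ +worldx (right), z down
m=np.array([(-.011,-.018,.03),(-.011,.018,.03),(-.011,-.018,-.03),(-.011,.018,-.03),(.011,.018,-.03),(.011,-.018,.03)])
fg=np.array([(298.1,253.1),(316.25,250.1)])
for w in(.0095,.011,.0125):
    pf=proj(S,t+np.array([(-w,-.020,0),(-w,.020,0)])@R.T); b=(fg-pf).mean(0)
    def f(q): return (proj(S,t+(m+q)@R.T)+b-px).ravel()
    r=least_squares(f,[0,0,0],loss="soft_l1"); print(w,"bias",b.round(2),"cell in tool mm",(r.x*1000).round(1),r.fun.reshape(-1,2).round(1).tolist())
    f2=lambda q:f([q[0],q[1],-.008]); r=least_squares(f2,[0,0]); print("  z fixed",(r.x*1000).round(1))
E
python3 fit5.py
```

```text
[ 0.49731718 -0.14570319  0.19670924]
0.0095 bias [-0.5   1.06] cell in tool mm [10.8  4.7 -0.3] [[0.0, -0.0], [-0.1, -0.1], [-0.3, 0.6], [0.9, 0.2], [-0.2, -0.3], [-0.1, -0.4]]
  z fixed [-1.6  0.2]
0.011 bias [-0.74  0.73] cell in tool mm [10.2  5.   0.2] [[0.0, -0.0], [-0.1, -0.1], [-0.3, 0.6], [0.9, 0.2], [-0.2, -0.3], [-0.1, -0.4]]
  z fixed [-3.1  0.2]
0.0125 bias [-0.99  0.4 ] cell in tool mm [9.5 5.3 0.7] [[0.0, -0.0], [-0.1, -0.1], [-0.3, 0.6], [0.9, 0.2], [-0.2, -0.3], [-0.1, -0.4]]
  z fixed [-4.6  0.2]
```

The finger blade looks wider (about 25 mm) than its pad, so the glass's offset across the pads is uncertain by a few mm from this view. I turn the wrist a quarter so the side camera looks onto a frosted face, where the offset can be read directly.

```bash
python3 -m crank '{"claw":[0.3,0.3,0.3,0.3,0.3,0.3,0.3,0.3],"delta_pos":[[0,0,0],[0,0,0],[0,0,0],[0,0,0],[0,0,0],[0,0,0],[0,0,0],[0,0,0]],"roll":[0.8,1.8,2.9,4,5.1,6.2,7.3,8.4]}'
python3 -m crank '{"claw":[0.3,0.3,0.3,0.3,0.3,0.3,0.3,0.3],"delta_pos":[[0,0,0],[0,0,0],[0,0,0],[0,0,0],[0,0,0],[0,0,0],[0,0,0],[0,0,0]],"roll":[1.1,2.2,3.3,4.4,5.5,6.4,7,7]}'
python3 - <<'E'
from mv import *
from h import *
d=cam("side"); cv2.imwrite("pics/side11.png",d["color"]); crop(d["color"],282,222,50,50,16,"pics/s11.png"); s=robot.observe(); print(s["tool_pos"],s["tool_rot"],s["opening"])
print("cam",-d["R"].T@d["tvec"])
d=cam("top"); cv2.imwrite("pics/top11.png",d["color"])
R=Ro.from_euler("xyz",s["tool_rot"]).as_matrix()
E
```

```text
time: 15.2
tool_pos: [0.4974, -0.1457, 0.1969]
tool_rot: [3.142, 0.0, 0.892]
contact_force: [0.4, -0.4, -1.0]
opening: 0.036
time: 15.87
tool_pos: [0.4974, -0.1457, 0.1969]
tool_rot: [-3.142, 0.0, 0.163]
contact_force: [1.6, -0.2, -0.3]
opening: 0.0362
[ 0.49737023 -0.14574797  0.19691581] [3.14152503e+00 6.26677315e-05 1.66012921e-01] 0.035849047056872224
cam [ 0.37056575 -1.13419771  0.77662752]
```

View pics/s11.png

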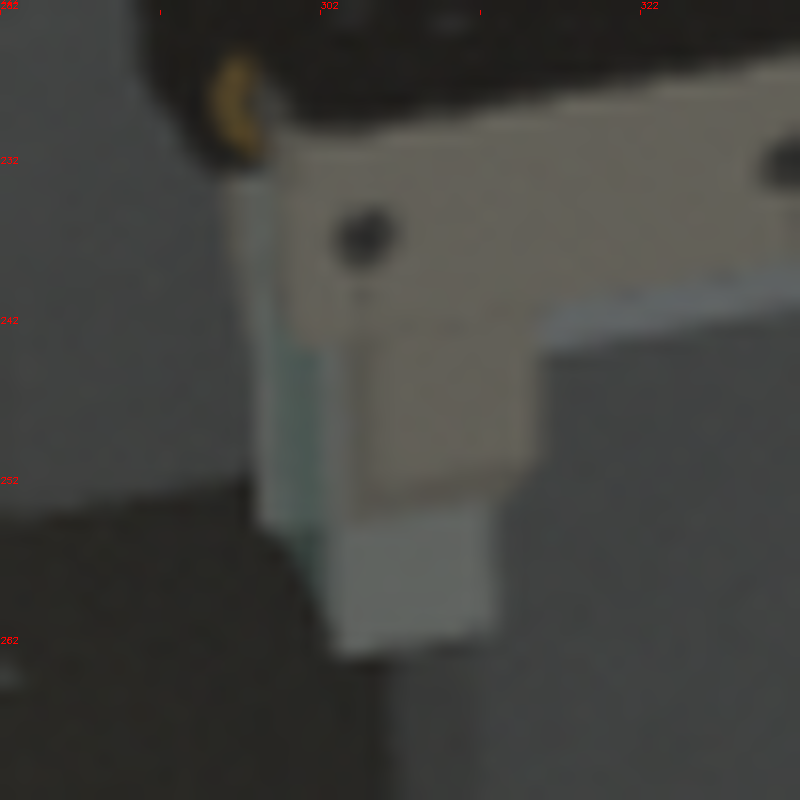

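View pics/top11.png

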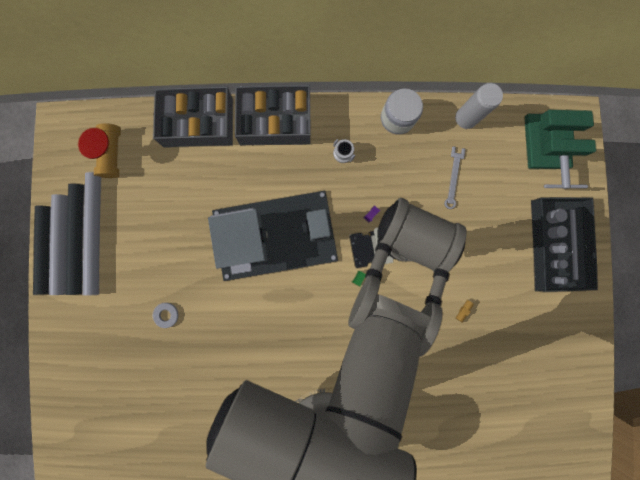

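```bash
cat > fit6.py <<'E'
from mv import *
from h import *
S=cam("side"); s=robot.observe(); R=Ro.from_euler("xyz",s["tool_rot"]).as_matrix(); t=s["tool_pos"]
P=lambda q:proj(S,t+np.atleast_2d(q)@R.T).round(2).tolist()
for w in(.0095,.011,.0125): print("tip",w,P([(-w,.020,0),(w,.020,0)]),"seen(303.6,254.5),(314,253.2)")
for x in(0,-.003,-.005): print("cell",x,P([(x-.011,.018,.022),(x+.011,.018,.022)]),"seen (303.25,262.9),(312.9,261.4); farleft", P([(x-.011,-.018,.022)]),"seen (298.3,255.1)")
E
python3 fit6.py
```

```text
tip 0.0095 [[304.79, 253.67], [313.41, 252.03]] seen(303.6,254.5),(314,253.2)
tip 0.011 [[304.1, 253.8], [314.09, 251.91]] seen(303.6,254.5),(314,253.2)
tip 0.0125 [[303.42, 253.93], [314.77, 251.78]] seen(303.6,254.5),(314,253.2)
cell 0 [[304.13, 262.3], [314.01, 260.38]] seen (303.25,262.9),(312.9,261.4); farleft [[299.1, 254.11]] seen (298.3,255.1)
cell -0.003 [[302.78, 262.56], [312.67, 260.64]] seen (303.25,262.9),(312.9,261.4); farleft [[297.77, 254.36]] seen (298.3,255.1)
cell -0.005 [[301.87, 262.74], [311.78, 260.82]] seen (303.25,262.9),(312.9,261.4); farleft [[296.89, 254.53]] seen (298.3,255.1)
```

Reading: frosted face bottom corners at (303.3,262.9) and (312.9,261.4), fingertip at 303.6-314. The glass sits about 1.6 mm towards tool -x of the pad middle, and the side camera draws the fingers about (-0.3,+0.9) px off. Next I re-measure the tester for its exact place.

```bash
python3 - <<'E'
from h import *
a=cv2.imread("pics/top11.png"); crop(a,203,185,72,60,11,"pics/t12a.png"); crop(a,203,225,72,60,11,"pics/t12b.png"); crop(a,290,185,60,60,10,"pics/t12c.png"); crop(a,290,225,60,50,11,"pics/t12d.png")
b=cv2.imread("pics/top0.png"); crop(b,362,230,36,36,16,"pics/t12e.png")
E
```

```text
(no output)
```

View pics/t12a.png

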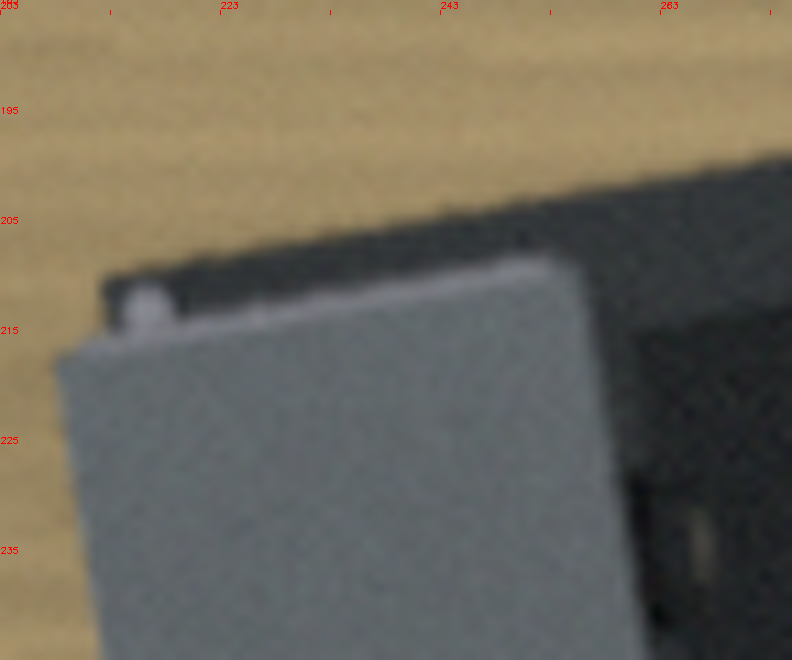

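View pics/t12b.png

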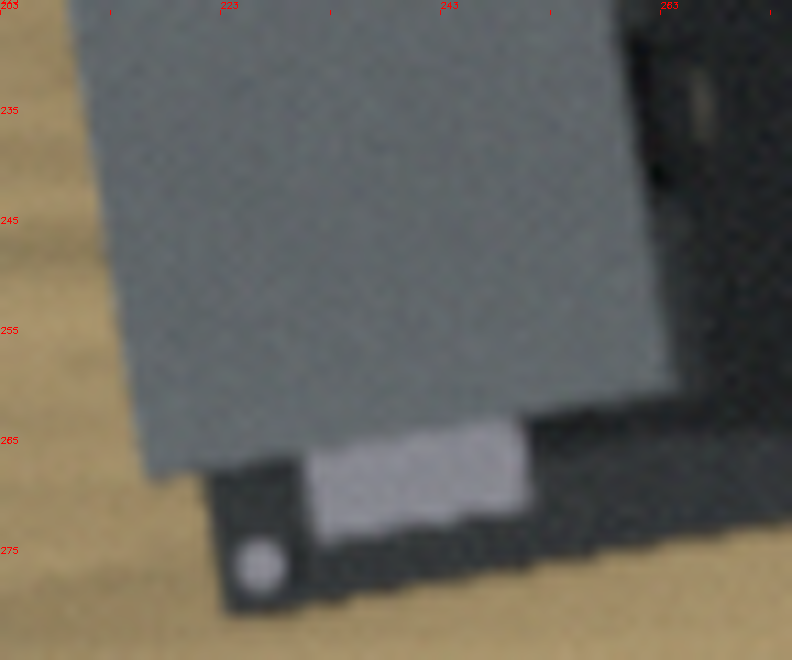

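View pics/t12c.png

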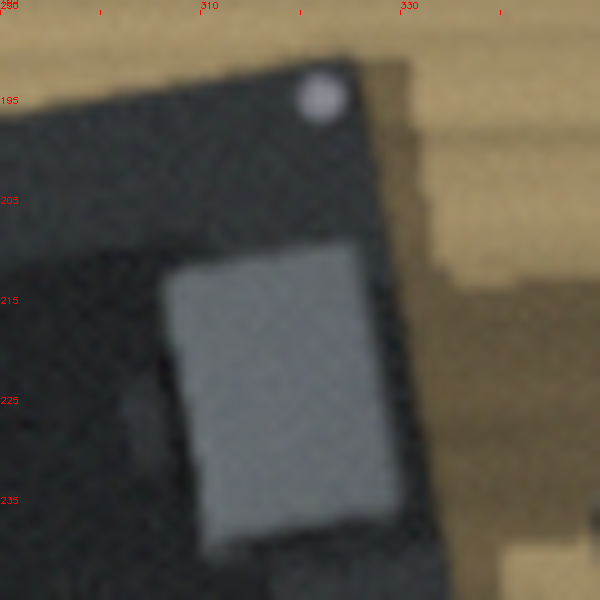

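View pics/t12d.png

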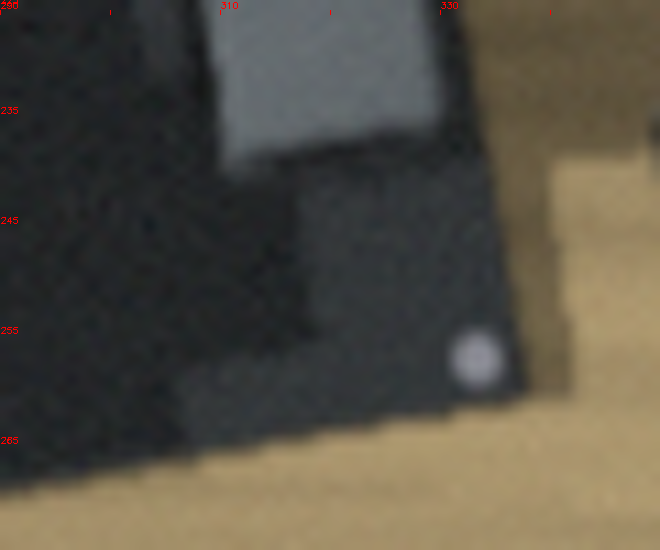

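View pics/t12e.png

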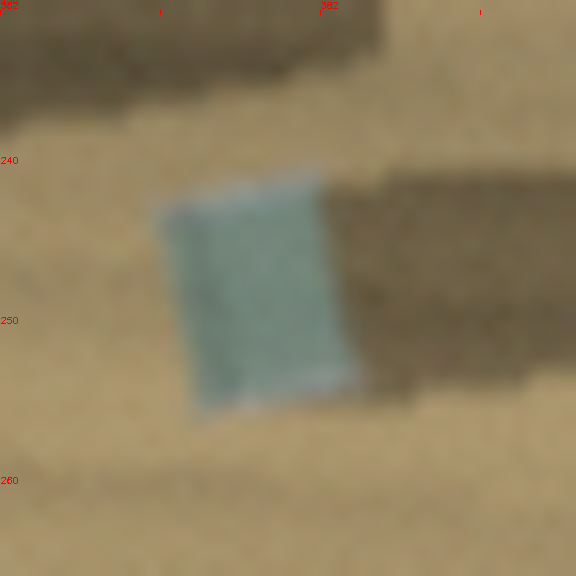

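```bash
cat > ba.py <<'E'
from h import *
from scipy.spatial.transform import Rotation as Ro
T=cam("top");S=cam("side")
def tf(p,P):
    c,s=np.cos(p[2]),np.sin(p[2]); P=np.array(P,float)
    return np.c_[p[0]+c*P[:,0]-s*P[:,1],p[1]+s*P[:,0]+c*P[:,1],P[:,2]]
def pj(d,e,P): # camera centre shift e[:3] (m, world), rotation e[3:] mrad in cam
    R=Ro.from_rotvec(np.array(e[3:])*1e-3).as_matrix()@d["R"]; C=-d["R"].T@d["tvec"]+np.array(e[:3])
    c=(P-C)@R.T; s=c[:,:2]/c[:,2:]; s=s*(1+d["k1"]*(s**2).sum(1,keepdims=True)); return s*[d["fx"],d["fy"]]+[d["cx"],d["cy"]]
def tool(t,yaw,q): 
    R=Ro.from_euler("xyz",[np.pi,0,yaw]).as_matrix(); return np.array(t)+np.array(q)@R.T
w=.0114
tools=[((.4966,-.1476,.0689),1.777,[(-w,-.032,0),(-w,.032,0)],[(295.5,304.5),(322.5,298)]),
((.4973,-.1457,.1967),1.777,[(-w,-.020,0),(-w,.020,0)],[(298.1,253.1),(316.25,250.1)]),
((.4974,-.1457,.1969),.166,[(-w,.020,0),(w,.020,0)],[(303.6,254.5),(314,253.2)])]
tt=[((231.9,274.4),(-.086,.12,.121)),((251,271.5),(-.086,.07,.121)),((216.6,268.5),(-.066,.157,.1235)),((264.8,260.5),(-.066,.033,.1235)),
((306.5,212.5),(.035,-.09,.13)),((325.7,209.3),(.035,-.14,.13)),((330.2,236.5),(-.035,-.14,.13)),((310.8,240.2),(-.035,-.09,.13)),
((325.7,190.8),(.1,-.16,.012)),((337.9,260.6),(-.1,-.16,.012)),((223.5,280.6),(-.1,.16,.012)),((212.5,210.3),(.1,.16,.012)),
((264,260),(-.065,.035,.115)),((217.6,267.4),(-.065,.155,.115))]
o=lambda u,v:(255+u/4,150+v/4)
ts=[(o(62,215),(-.065,.155,.115)),(o(107,283),(-.065,.035,.115)),(o(205,347),(-.035,-.09,.13)),(o(225,378),(-.035,-.14,.13)),(o(330,361),(.035,-.14,.13)),(o(306,330),(.035,-.09,.13)),
((326.8,210.7),(.065,.033,.1235)),((280.2,218.2),(-.066,.033,.1235))]
h=.06
ct=[((382.3,240.9),(.018,-.011,h)),((384.5,254.1),(-.018,-.011,h)),((371.7,243.4),(.018,.011,0)),((374.2,255.75),(-.018,.011,0))]
cs=[((302.8,306.4),(-.018,-.011,h)),((317,303.1),(.018,-.011,h)),((299.5,301.1),(-.018,.011,h)),((313.6,297.5),(.018,.011,h)),((303.1,327.8),(-.018,-.011,0)),((317.4,324.2),(.018,-.011,0))]
g=[((303.25,262.9),(-.011,.018,.022)),((312.9,261.4),(.011,.018,.022)),((298.3,255.1),(-.011,-.018,.022))]
def f(v,full=False):
    q,c,off,eT,eS=v[:3],v[3:6],v[6],v[7:13],v[13:19]
    r=[]
    for D,e,lst,pose in((T,eT,tt,q),(S,eS,ts,q),(T,eT,ct,c),(S,eS,cs,c)):
        r.append(pj(D,e,tf(pose,[a[1] for a in lst]))-[a[0] for a in lst])
    for t,y,qq,px in tools: r.append(2*(pj(S,eS,tool(t,y,qq))-px))
    r.append(2*(pj(S,eS,tool((.4974,-.1457,.1969),.166,[np.array(a[1])+[off,0,0] for a in g]))-[a[0] for a in g]))
    if full: return r
    # grasp: cell across-pad position (world approx y) equals tcp + off along tool x (yaw 1.777)
    yx=np.array([np.cos(1.777),np.sin(1.777)]); cons=((c[:2]-[.4976,-.1457])@yx-off)/.0007
    pr=np.r_[v[7:10]/.0015,v[10:13]/1.5,v[13:16]/.0015,v[16:19]/1.5]
    return np.r_[np.concatenate(r).ravel()/.5,cons,pr]
v0=np.r_[.54,.128,.15,.498,-.147,.21,-.0015,np.zeros(12)]
s=least_squares(f,v0,loss="soft_l1",x_scale=np.r_[[.01]*7,[.001]*3,[1]*3,[.001]*3,[1]*3]); v=s.x
cov=np.linalg.inv(s.jac.T@s.jac)
print("tester",v[:3].round(4),"sd",np.sqrt(np.diag(cov))[:7].round(4)); print("cell",v[3:6].round(4),"off",v[6].round(4)); print(v[7:].round(4).tolist())
print("beam",tf(v[:3],[(0,-.0275,.085)])[0].round(4))
for r in f(v,True): print(r.round(1).tolist())
E
python3 ba.py
```

```text
tester [0.54   0.129  0.1539] sd [0.0007 0.0011 0.0036 0.0007 0.0007 0.0276 0.0004]
cell [ 0.4985 -0.1473  0.1842] off -0.0015
[0.0017, 0.0006, 0.0018, -1.8495, 0.2894, -0.4728, 0.0006, -0.001, 0.0014, -0.5913, 0.0108, 0.2723]
beam [0.5442 0.1018 0.085 ]
[[-0.4, -0.2], [0.1, -0.6], [-1.1, 0.2], [-0.5, -0.0], [-0.4, -0.2], [0.1, -0.4], [0.4, -0.0], [0.0, -0.3], [1.6, -0.6], [1.9, 0.9], [1.2, 0.4], [1.0, -0.8], [-0.2, 0.3], [-0.7, 0.8]]
[[-0.5, -0.9], [-1.0, 0.3], [-1.3, -1.3], [-0.2, 0.4], [0.9, -0.2], [0.1, -1.6], [0.2, 0.3], [0.2, 0.4]]
[[-0.1, -0.2], [0.5, -0.0], [-0.6, 0.1], [-0.5, 0.5]]
[[-0.7, 0.0], [0.4, -0.2], [-0.4, -0.1], [0.5, 0.1], [-0.1, 0.1], [0.5, 0.1]]
[[-0.2, 0.9], [-0.1, 0.9]]
[[1.3, 0.8], [0.6, -0.7]]
[[-0.0, 0.0], [-0.1, -1.3]]
[[-0.2, 0.4], [0.3, -0.4], [-0.3, -0.4]]
```

```bash
sed 's/^((325.7,190.8).*$/#&/' ba.py > ba2.py; python3 ba2.py | head -5
```

```text
tester [0.54   0.1284 0.1517] sd [0.0007 0.001  0.0038 0.0007 0.0007 0.0272 0.0004]
cell [ 0.4985 -0.1472  0.1855] off -0.0014
[0.0018, 0.0003, 0.0011, -1.7835, 0.7593, -0.3999, 0.0006, -0.0008, 0.0014, -0.4994, -0.0387, 0.1999]
beam [0.5442 0.1012 0.085 ]
[[-0.2, -0.3], [0.3, -0.7], [-0.9, 0.1], [-0.3, -0.0], [-0.0, -0.2], [0.5, -0.3], [0.8, 0.1], [0.3, -0.3], [0.0, 0.3], [-0.5, 0.7]]
```

Both cameras anchored to the fingers agree: beam middle at about (0.544, 0.101), yaw 0.152, standard deviation about 1 mm. Now I turn back and travel at height.

```bash
python3 -m crank '{"claw":[0.3,0.3,0.3,0.3,0.3,0.3,0.3,0.3],"delta_pos":[[0,0,0],[0,0,0],[0,0,0],[0,0,0],[0,0,0],[0,0,0],[0,0,0],[0,0,0]],"roll":[-0.8,-1.7,-2.8,-3.9,-5,-6.1,-7.2,-8.3]}'
python3 -m crank '{"claw":[0.3,0.3,0.3,0.3,0.3,0.3,0.3,0.3],"delta_pos":[[0,0,0],[0,0,0],[0,0,0],[0,0,0],[0,0,0],[0,0,0],[0,0,0],[0,0,0]],"roll":[-1.1,-2.2,-3.3,-4.4,-5.4,-6.2,-6.6,-6.6]}'
python3 - <<'E'
from mv import *
print(units(np.array([.544,.1028,.197]),1.723),robot.observe()["tool_rot"])
E
```

```text
time: 16.88
tool_pos: [0.4974, -0.1457, 0.197]
tool_rot: [3.142, 0.0, 1.04]
contact_force: [-0.7, -0.1, -0.5]
opening: 0.0364
time: 17.55
tool_pos: [0.4973, -0.1457, 0.1969]
tool_rot: [-3.142, 0.0, 1.727]
contact_force: [-0.0, -0.2, -1.8]
opening: 0.0359
(array([ 9.53,  3.39, -0.  ]), np.float64(0.04)) [-3.14150767e+00  3.34898767e-05  1.72700607e+00]
```

```bash
python3 -m crank '{"claw":[0.3,0.3,0.3,0.3,0.3,0.3,0.3,0.3],"delta_pos":[[0.6,0.2,0],[1.6,0.6,0],[2.8,1,0],[4.1,1.5,0],[5.4,1.9,0],[6.6,2.4,0],[7.7,2.8,0],[8.5,3.05,0]],"roll":[0,0,0,0,0,0,0,0]}'
python3 -m crank '{"claw":[0.3,0.3,0.3,0.3,0.3,0.3,0.3,0.3],"delta_pos":[[0.5,0.2,0],[0.8,0.3,0],[1,0.34,0],[1.03,0.34,0],[1.03,0.34,0],[1.03,0.34,0],[1.03,0.34,0],[1.03,0.34,0]],"roll":[0,0,0,0,0,0,0,0]}'
python3 - <<'E'
from mv import *
from h import *
print(units(np.array([.544,.1028,.077]),1.723))
d=cam("side"); crop(d["color"],240,130,140,120,5,"pics/s13.png")
E
```

```text
time: 18.22
tool_pos: [0.5404, 0.0785, 0.197]
tool_rot: [3.141, -0.0, 1.725]
contact_force: [0.1, 0.4, -1.2]
opening: 0.0361
time: 18.88
tool_pos: [0.5446, 0.1019, 0.197]
tool_rot: [3.142, 0.0, 1.724]
contact_force: [-0.4, 0.3, -0.3]
opening: 0.036
(array([ 0.04, -0.02,  4.8 ]), np.float64(0.01))
```

View pics/s13.png

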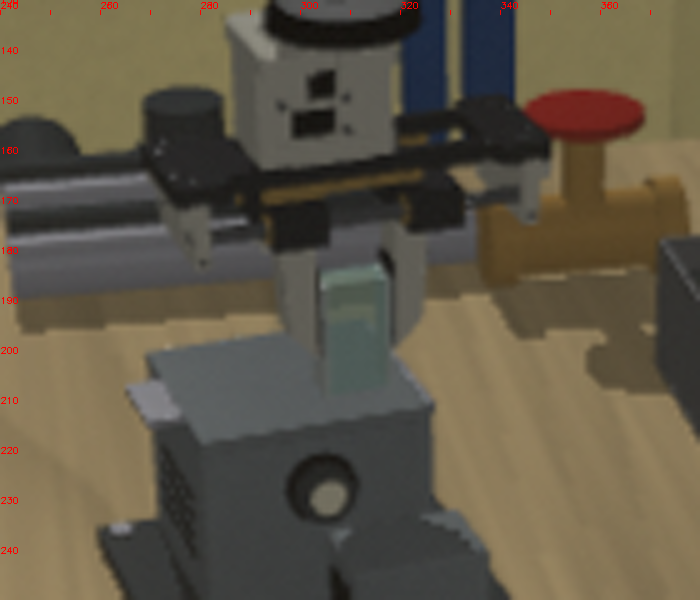

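The glass hangs above the gap (cell at (310,195)); lid still shut. I lower it slowly.

```bash
python3 -m crank '{"claw":[0.3,0.3,0.3,0.3,0.3,0.3,0.3,0.3],"delta_pos":[[0.04,0,0.2],[0.04,0,0.5],[0.04,0,0.9],[0.04,0,1.3],[0.04,0,1.7],[0.04,0,2.1],[0.04,0,2.4],[0.04,0,2.5]],"roll":[0,0,0,0,0,0,0,0]}'
python3 -m crank '{"claw":[0.3,0.3,0.3,0.3,0.3,0.3,0.3,0.3],"delta_pos":[[0,0,0.2],[0,0,0.6],[0,0,1],[0,0,1.4],[0,0,1.8],[0,0,2.1],[0,0,2.25],[0,0,2.3]],"roll":[0,0,0,0,0,0,0,0]}'
python3 - <<'E'
from mv import *
from h import *
print(units(np.array([.544,.1028,.077]),1.723))
d=cam("side"); crop(d["color"],240,150,140,120,5,"pics/s14.png")
d=cam("top"); crop(d["color"],200,180,150,110,5,"pics/t14.png")
E
```

```text
time: 19.6
tool_pos: [0.5435, 0.1037, 0.1325]
tool_rot: [-3.139, -0.0, 1.725]
contact_force: [-0.7, 0.4, -0.3]
opening: 0.0362
time: 20.27
tool_pos: [0.5439, 0.1036, 0.0759]
tool_rot: [-3.14, -0.0, 1.725]
contact_force: [-0.1, -0.3, -0.4]
opening: 0.0359
(array([-0.03, -0.  , -0.04]), np.float64(0.02))
```

View pics/s14.png

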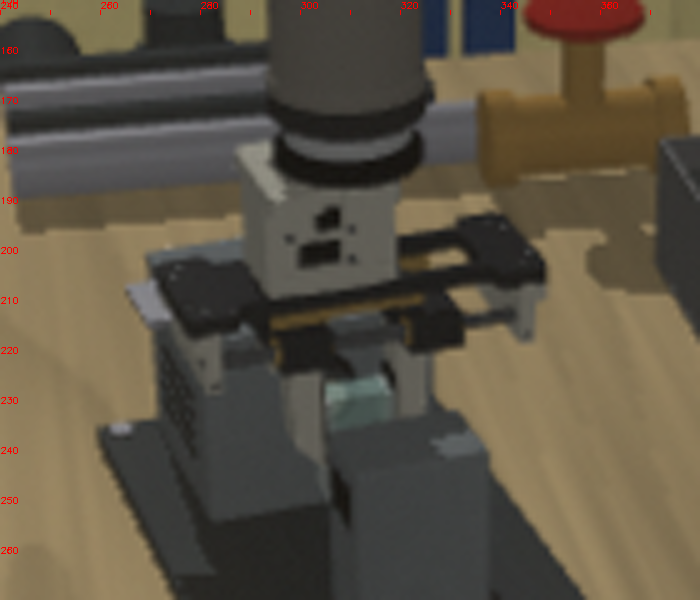

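View pics/t14.png

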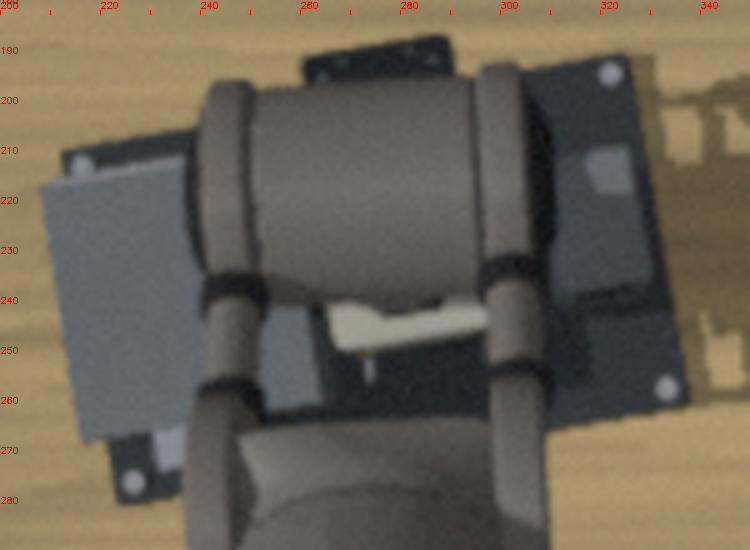

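```bash
python3 - <<'E'
from h import *
d=cam("side"); cv2.imwrite("pics/side15.png",d["color"]); crop(d["color"],295,215,50,45,16,"pics/s15.png")
E
cat > chk.py <<'E'
import io,contextlib
with contextlib.redirect_stdout(io.StringIO()): from ba2 import *
eS=v[13:19]; q=v[:3]
c=[(x,-.0275+y,.115) for x in(-.018,.018) for y in(-.011,.011)]
print("cell top should be",pj(S,eS,tf(q,c)).round(1).tolist())
print("post top",pj(S,eS,tf(q,[(-.035,-.09,.13),(.035,-.09,.13),(.035,-.14,.13),(-.035,-.14,.13)])).round(1).tolist())
for dx,dy in((.003,0),(0,.003)): print(dx,dy,(pj(S,eS,tf(q,np.array(c)+[dx,dy,0]))-pj(S,eS,tf(q,c)))[0].round(2))
E
python3 chk.py
```

```text
cell top should be [[305.6, 230.5], [303.1, 226.8], [318.9, 228.3], [316.3, 224.6]]
post top [[304.9, 235.6], [331.6, 231.0], [338.4, 240.2], [310.9, 245.0]]
0.003 0 [ 1.11 -0.19]
0 0.003 [-0.34 -0.52]
```

View pics/s15.png

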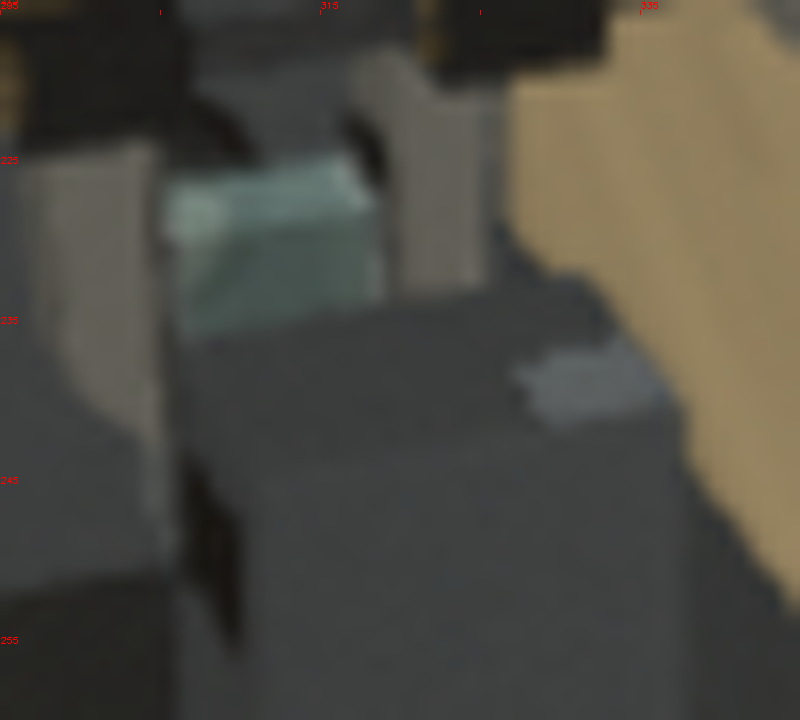

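The glass's top corners at (305.8,230.0), (318.6,228.0) and (316.8,225.0) lie within about 0.5 px of where the ideal pose projects, and the receiver's top centre agrees too. I make a 1 mm trim and let it settle.

```bash
python3 -m crank '{"claw":[0.3,0.3,0.3,0.3,0.3,0.3,0.3,0.3],"delta_pos":[[-0.03,0,-0.04],[-0.03,0,-0.04],[-0.03,0,-0.04],[-0.03,0,-0.04],[-0.03,0,-0.04],[-0.03,0,-0.04],[-0.03,0,-0.04],[-0.03,0,-0.04]],"roll":[0,0,0,0,0,0,0,0]}'
python3 - <<'E'
from mv import *
for _ in range(4):
    cam=robot.read_camera("top"); s=robot.observe(); print(s["tool_pos"],s["tool_rot"],s["opening"],s["contact_force"])
print(units(np.array([.544,.1028,.077]),1.723))
E
```

```text
time: 21.18
tool_pos: [0.5445, 0.103, 0.0779]
tool_rot: [-3.142, 0.0, 1.725]
contact_force: [0.0, 0.1, -0.9]
opening: 0.0356
[0.54446414 0.10295822 0.07792284] [-3.14152423e+00  6.51498888e-05  1.72503759e+00] 0.036077752368574745 [ 0.03106706  0.96588946 -0.12400948]
[0.54446956 0.10296011 0.07790022] [-3.14153958e+00  6.50302481e-05  1.72509931e+00] 0.03604215535122764 [ 0.33917263 -0.20428349 -0.42741577]
[0.54446795 0.10294874 0.07790963] [-3.14151033e+00  6.73551856e-05  1.72507333e+00] 0.03610440911188902 [ 0.32596788  0.50296801 -0.66071702]
[0.5444817  0.1029546  0.07794042] [-3.14158862e+00  7.68535419e-05  1.72504679e+00] 0.036313672250213765 [ 0.55121668  0.71292294 -1.0412303 ]
(array([-0.  , -0.02,  0.04]), np.float64(0.02))
```

```bash
python3 - <<'E'
from h import robot
print(robot.hand_in())
E
```

```text
the job is handed in; nothing more can be done
None
```

The lid is shut and the tall glass is held upright in the light path. I handed the job in at about 21.4 s of the 54 s allowed; no verdict is reported.

- **Lid:** I swung it down with the shut fingers at about 1–2 N until it met the stop. At the stop the fingertip was at 123.5 mm, the shut lid's top height. I then pressed once to confirm, which peaked at about 14 N. It still looked flat in the later pictures.
- **Glass:** It was gripped on its frosted faces with 20 N, and the opening held steady at 36 mm. Final checks:
  - **Position:** the glass's top corners in the side picture lay within about 0.5 px (about 1 mm) of where the ideal pose projects. The later trim settled under 1 mm from where I aimed, including about 0.6 mm high.
  - **Angle:** it is about 0.1° off square to the light.
- **Other objects:** I saw no sign that any of them was touched, but I did not take a full final picture of the bench to confirm it.

Some measurements disagreed:
- **Cameras:** uncorrected, the two cameras put the beam middle about 4 mm apart. I corrected both using the fingers and the glass as reference.
- **Base plate:** its corners stayed 1–2 px off that fit, so I used the lamp box and receiver edges instead.
- **Remaining uncertainty:** I estimate 1–2 mm along the light.
- **Grip:** the glass sits about 1.5 mm off the middle of the pads, which I allowed for when placing it.

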